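# Square up a praline order on the label scale and print its label

## Task

Finish this order of pralines: stack the two low red-lidded boxes from the bench squarely on the tall red-lidded box that stands on the scale, all edges flush and the long sides the same way, so that the column can be ribboned as it stands. Keep the boxes level, set them down gently rather than dropping them, and do not shift the bottom box; then, with nothing touching the column, press the green print key on the scale fully down and let it come back up. Everything else on the bench stays where it lies.

Things in the scene. Friction and masses are not known exactly. Their poses are not given: they have to be found in the camera images.
- bottom_box_mid (a point): centre (half-way up) of the tall two-layer praline box: closed rigid box with a dark red lid, 60 mm (its x) by 132 mm (its y) by 60 mm high, about 0.3 kg. It stands loose on the steel pan of the scale, underside 82 mm above the bench, top 142 mm above the bench, and is the foot of the column.
- box_a_mid (a point): centre (half-way up) of a low praline box: closed rigid box with dark red lid over a brown tray, 60 mm (its x) by 132 mm (its y) by 38 mm high, about 0.17 kg, loose on the bench. Grip it across its 60 mm width. It has the same footprint as the tall box.
- box_b_mid (a point): centre (half-way up) of the other low red-lidded praline box, the same in every way; either may go on first.
- blue_box_mid (a point): centre (half-way up) of a praline box of another order: same 60 x 132 x 38 mm form, but with a blue lid. Bystander, loose on the bench.
- print_key (a joint): travel of the green print key of the scale: 0 up at rest, 0.005 m fully down; a spring returns it; it takes about 1 N to start moving and about 4.5 N to be fully down.
- print_key_top (a point): centre of the top face of the green print key (34 mm along x, 42 mm along y), level, 69 mm above the bench at rest, pressed straight down. It stands 13 mm proud of the scale's keypad deck, between the pan and the side towards the robot. Site axes are those of the scale. Nothing taller than the key stands around it on the deck; the pan's edge begins 50 mm from the key's centre along +x.
- pan_top (a point): centre of the top face of the scale's stainless pan, 205 mm (x) by 250 mm (y), 82 mm above the bench, fixed. The scale is a white label-printing bench scale, 300 mm (x) by 250 mm (y); its keypad deck lies to -x of the pan and its print key's centre is 152.5 mm to -x and 45 mm to -y of this point, in the scale's axes.
- spool_mid (a point): centre of a cream spool of gold ribbon, 90 mm diameter, 40 mm high, loose, lying flat on the bench. Bystander.
- palette_knife: cranked palette knife with black handle, 245 mm long along its x, under 20 mm high, loose on the bench. Bystander.
There are look-alikes about, which are no part of the job. What is shaped like the part that bears box_a_mid but turquoise is not meant.

How it is judged:
By the outcome, as a careful person would: the job done as asked, in the order asked, and still so for the second after the job is handed in, with the robot touching nothing.
It also fails if it takes over 70 s, if anything falls off the work surface, if the arm or the gripper's body presses on something with over 40 N, if the wrist force passes 120 N, or if a joint passes its speed limit or range.

## Robot

A 6-joint arm with a two-finger parallel gripper is mounted at the origin on the work surface. World frame = base frame: x ahead of the robot, y to its left, z up, the work surface at z = 0. Lengths are in m, angles in rad, forces in N, time in s.
With the tool pointing down it reaches from about 0.25 to 0.8 m from the base axis. Payload 3.9 kg.
Tool frame: the origin (TCP) lies at the very end of the fingers, on their centre line; the grasp point (between the pads) lies behind it (manip.pinch_z is the z of the grasp point in the tool frame, in m); z points along the fingers, x is the direction in which the jaws open and shut, and the axes are right-handed (so a half turn about z gives the same grasp; the last joint's range is limited). The gripper opens to 85 mm and grips with 20 to 120 N. Pads are 22 mm wide; open, the fingers measure 114 mm over their backs; the gripper's body (76 mm by 85 mm) begins 54 mm behind the grasp point. The pads swing forward as they close: fully open they stand 13 mm farther back than shut.
Start: joints at [-1.348, 0.26, -0.138, 1.173, 0, 1.571], TCP at [0.116, -0.512, 0.208] pointing down, gripper open.
Joint ranges: [-2.78, 2.78], [-0.83, 1.72], [-1.28, 1.37], [-1.9, 2.12], [-1.57, 1.48], [-3.14, 3.14]. Speed limits (rad/s): [2.57, 2.57, 3.14, 3.14, 3.14, 3.14].

## Interface

Orientations are given as [roll, pitch, yaw] about the fixed x, y, z axes, in that order (R = Rz(yaw) Ry(pitch) Rx(roll)).
In Python, from workcell import manip gives the robot as it stands.
- The arm moves only by the shell command python3 -m jog 'ROWS' [FORCE]. ROWS is a JSON object of lists of equal length, an entry for each row: "translation": the shift along the tool's x, y, z in mm, a list of three; "twist": the turn, a rotation vector about the tool's x, y, z in degrees, a list of three; "fingers": the opening in per cent of the stroke, from 0 (shut) to 100 (fully open). A call has 1 to 12 rows; each row is the pose to reach, as a shift and turn from the pose commanded when the call began, along the tool's axes at that moment; what a row does not reach only later rows make up. A row lasts 1/10 s, in which the tool goes at most 50 mm and 8.59 degrees, less where a joint would pass 70% of its speed; a pose out of reach is approached as far as the arm can. A call with a gripper value outside its range is refused whole. The fingers move at their own pace and stop on an object; FORCE is the grip in N (left out, the last holds). Time passes only in rows, so rows that repeat a pose let the fingers close. It gives the time, the measured TCP pose, the force and the opening at its end, in the units of the state.
- manip.state(): the state, without advancing time (a new reading comes with each control period).
- manip.grab_frame(name): name is "scene" or "top"; returns the picture (400x640x3 uint8, red, green, blue); there is no depth.
- manip.camera_model(name): a dict with "fx", "fy", "cx", "cy" (pixels), "eye" and "orientation" of the camera in the world. Camera axes: x right, y up, looking along -z (the intrinsics and any distortion apply to the point x, -y, -z); pixel columns grow to the right and rows downward; lengths in m; the calibration is good to about 2 mm. A picture is of the moment at which its call begins. camera_model takes no time and is no camera call.
- manip.finish_job(): hands the job in, once; it reports no verdict.
The state is a dict: "time": time; "q": joint angles; "joint_vel": joint speeds; "joint_torque": joint torques, N m; "tool_pos": TCP position; "orientation": TCP orientation; "force": force on the tool from outside, world axes, zero at the start; "wrist_torque": the same for the moment, N m; "grip_width": finger opening in m.
Only numpy, scipy, OpenCV 4.12 (cv2) and the standard library are available. Lean on these libraries where they do the work, as an engineer would, in place of code of your own. Each camera call takes 0.05 s, during which the arm holds its last target.

## Working session

There is one attempt and no reset: what is moved stays moved. The work goes in short steps, Python scripts to look and compute and a shell command to move; the robot and the scene stay as the last step left them, time stands still between calls to the robot, and variables do not carry over. Pictures are saved under pics/ and viewed, and the job is handed in when it is done.

```bash
ls; mkdir -p pics; python3 - <<'E'
from workcell import manip
import cv2
for n in("scene","top"):
    print(manip.camera_model(n))
    cv2.imwrite(f"pics/{n}0.png",cv2.cvtColor(manip.grab_frame(n),cv2.COLOR_RGB2BGR))
print(manip.state(),manip.pinch_z)
E
```

```text
pics
{'fx': 498.6301483015257, 'fy': 498.6301483015257, 'cx': 319.67739043631957, 'cy': 185.16573036497525, 'eye': array([ 1.74800716, -0.39204723,  0.9944242 ]), 'orientation': array([0.98337982, 0.00236488, 1.1287828 ])}
{'fx': 489.48852527142196, 'fy': 489.48852527142196, 'cx': 317.4573821269362, 'cy': 207.00428975804078, 'eye': array([0.2508422 , 0.17389548, 1.41277405]), 'orientation': array([ 0.20825571, -0.00683524, -1.45539961])}
{'time': 0.1, 'q': array([-1.34801955e+00,  2.60573411e-01, -1.39228838e-01,  1.17273881e+00,
       -1.34663832e-05,  1.57080058e+00]), 'joint_vel': array([-7.38614036e-06, -2.84375532e-03,  2.15675238e-03,  1.18867388e-03,
        2.63944397e-05, -1.17838125e-04]), 'joint_torque': array([ 8.68186507e-04, -4.06507301e+01,  2.54527920e+01,  1.00975600e-02,
       -1.28487318e-04,  1.03155722e-05]), 'tool_pos': array([ 0.11584162, -0.5113797 ,  0.207576  ]), 'orientation': array([ 3.14157918e+00,  1.74473354e-03, -1.34802380e+00]), 'force': array([ 0.2066633 , -0.19392644, -0.51617804]), 'wrist_torque': array([ 0.02188548,  0.02707308, -0.00577669]), 'grip_width': 0.08566944076071323} -0.0187
```

View pics/scene0.png

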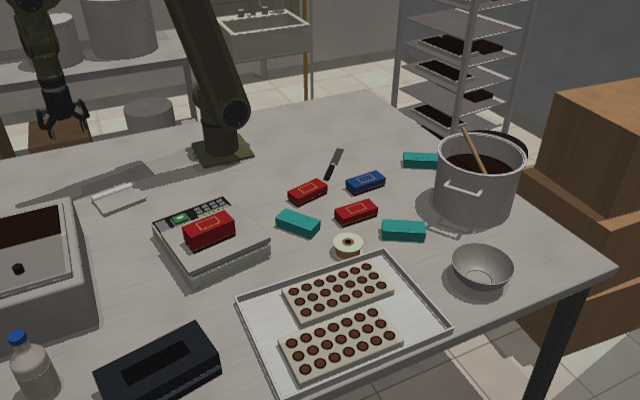

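View pics/top0.png

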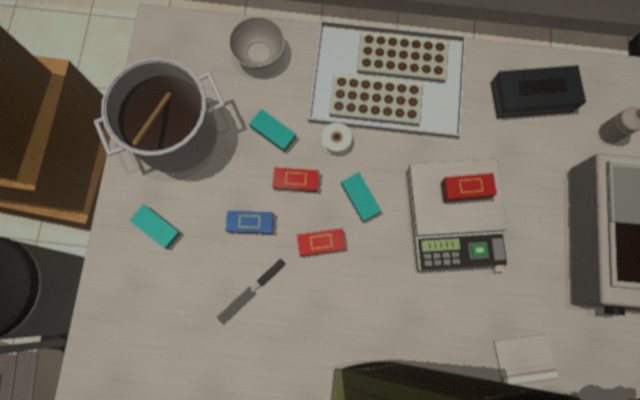

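The top view shows two low red boxes at about (297,180) and (322,242), and the tall box on the scale at (470,187). The green key is near (480,250), the blue box at (250,222) and the knife at (252,290). Next I'll zoom in on these.

```bash
cat > h.py <<'E'
import numpy as np, cv2
from scipy.spatial.transform import Rotation as R
from workcell import manip
def cam(n):
    m=manip.camera_model(n); return m,R.from_euler('xyz',m['orientation']).as_matrix()
def ray(n,uv,z):
    m,Rm=cam(n); uv=np.atleast_2d(uv).astype(float)
    d=np.c_[(uv[:,0]-m['cx'])/m['fx'],-(uv[:,1]-m['cy'])/m['fy'],-np.ones(len(uv))]@Rm.T
    e=np.array(m['eye']); return e+d*((z-e[2])/d[:,2])[:,None]
def proj(n,p):
    m,Rm=cam(n); c=(np.atleast_2d(p)-m['eye'])@Rm
    return np.c_[m['cx']+m['fx']*c[:,0]/-c[:,2], m['cy']-m['fy']*c[:,1]/-c[:,2]]
def box(c,yaw,zt,h=0,sx=.03,sy=.066):
    a=np.array([[sx,sy],[sx,-sy],[-sx,-sy],[-sx,sy]])
    r=np.array([[np.cos(yaw),-np.sin(yaw)],[np.sin(yaw),np.cos(yaw)]])
    return np.c_[a@r.T+c,np.full(4,zt)]
E
python3 - <<'E'
from h import *
t=cv2.imread('pics/top0.png'); s=cv2.imread('pics/scene0.png')
a=cv2.resize(t[155:280,215:355],None,fx=5.5,fy=5.5,interpolation=cv2.INTER_CUBIC)[:600]
cv2.imwrite('pics/ta.png',a)
cv2.imwrite('pics/tb.png',cv2.resize(t[150:280,400:520],None,fx=4.6,fy=4.6,interpolation=cv2.INTER_CUBIC))
cv2.imwrite('pics/sa.png',cv2.resize(s[165:265,140:400],None,fx=3,fy=3,interpolation=cv2.INTER_CUBIC))
hsv=cv2.cvtColor(t,cv2.COLOR_BGR2HSV)
m=(((hsv[...,0]<8)|(hsv[...,0]>172))&(hsv[...,1]>150)&(hsv[...,2]>60)).astype(np.uint8)
for c in cv2.findContours(m,0,1)[0]:
    if cv2.contourArea(c)>100: print(cv2.minAreaRect(c))
print(hsv[187,440:500,2])
print(hsv[165:210,460,2],hsv[220:265,310,2])
E
```

```text
((320.8500061035156, 241.94996643066406), (19.940410614013672, 44.97199630737305), 81.8698959350586)
((469.9598693847656, 186.53199768066406), (21.89116096496582, 49.304931640625), 85.10090637207031)
((295.9689636230469, 178.87242126464844), (43.43279266357422, 19.183507919311523), 4.763641834259033)
[127  94  70  64  64  70  98 133 144 143 146 146 147 145 146 144 146 145
 144 148 151 152 147 145 143 145 143 143 145 144 142 141 143 142 142 146
 141 142 142 144 145 151 154 145 143 143 143 143 142 142 141 141 142 140
 142 148 154 157 157 155]
[159 159 159 155 156 159 159 159 162 157 153 147 144 146 151 153 145 142
 147 152 152 149 151 152 148 148 150 146 145 143 144 139 117  80  60  65
  76  96 116 141 156 161 162 160 160] [153 154 156 154 154 153 154 153 151 152 152 153 160 162 167 164 167 166
 167 163 165 167 167 167 170 166 166 166 166 170 166 168 163 135 103  94
 120 145 156 159 157 159 156 160 159]
```

View pics/ta.png

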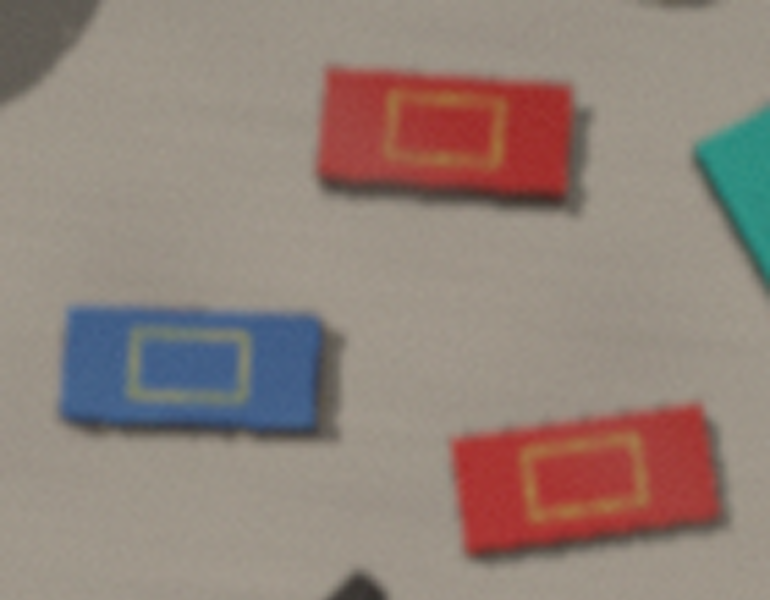

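View pics/tb.png

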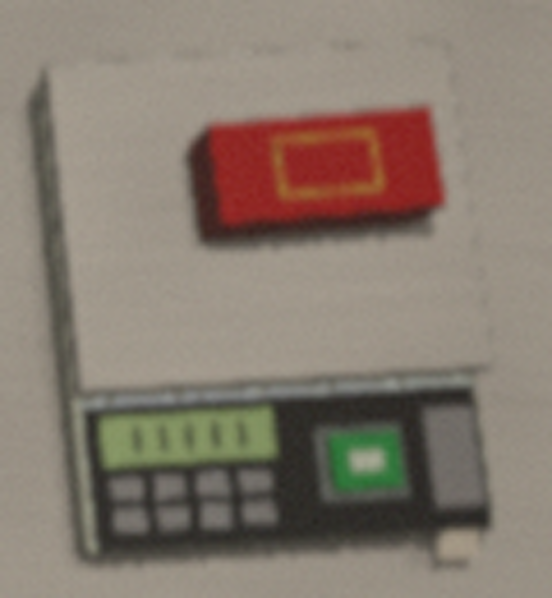

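View pics/sa.png

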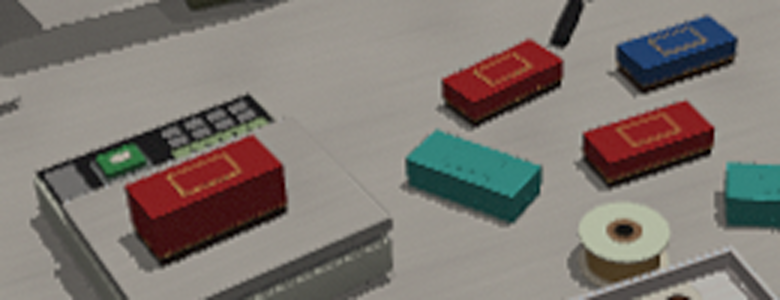

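```bash
cat > meas.py <<'E'
from h import *
def sat_faces(img,n,kind='red',vmin=112,scale=6):
    big=cv2.resize(img,None,fx=scale,fy=scale,interpolation=cv2.INTER_CUBIC).astype(int)
    b,g,r=big[...,0],big[...,1],big[...,2]
    if kind=='red': m=(r>vmin)&(r-g>55)
    elif kind=='blue': m=(b>110)&(b-r>40)
    else: m=(g>95)&(g-r>50)&(g-b>20)
    m=cv2.morphologyEx(m.astype(np.uint8),cv2.MORPH_CLOSE,np.ones((31,31)))
    m=cv2.morphologyEx(m,cv2.MORPH_OPEN,np.ones((13,13)))
    out=[]
    for c in cv2.findContours(m,0,cv2.CHAIN_APPROX_NONE)[0]:
        if cv2.contourArea(c)>150*scale**2*(0.5 if kind=='green' else 1): out.append((c[:,0]+0.5)/scale-0.5)
    return out
def rect(n,c,z):
    p=ray(n,c,z)[:,:2]; 
    # robust: moments centroid + minAreaRect
    (cx,cy),(w,h),a=cv2.minAreaRect((p*1000).astype(np.float32))
    if w>h: w,h,a=h,w,a-90
    M=cv2.moments((p*1000).astype(np.float32).reshape(-1,1,2))
    mu=M; th=.5*np.degrees(np.arctan2(2*mu['mu11'],mu['mu20']-mu['mu02']))
    yaw=((th-90)+90)%180-90
    return dict(rc=(round(cx,1),round(cy,1)),w=round(w,1),h=round(h,1),yaw_rect=round((a+90)%180-90,1),cen=(round(mu['m10']/mu['m00'],1),round(mu['m01']/mu['m00'],1)),yaw_mom=round(yaw,2))
E
python3 - <<'E'
from meas import *
t=cv2.imread('pics/top0.png'); s=cv2.imread('pics/scene0.png')
for n,i,v in(("top",t,112),("scene",s,150)):
  for c in sat_faces(i,n,vmin=v):
    print(n,c.mean(0).round(),[rect(n,c,z) for z in (.038,.142)])
for c in sat_faces(t,"top",'blue'): print('blue',rect("top",c,.038))
for c in sat_faces(t,"top",'green'): print('green',c.mean(0).round(),rect("top",c,.069))
# scale pan corners from the pic
pan=np.array([[47,62],[450,40],[490,368],[78,392]])/4.6+[399.5,149.5]
P=ray("top",pan,.082);print(P.round(3), P.mean(0).round(4), np.linalg.norm(np.roll(P,-1,0)-P,axis=1))
h=cv2.cvtColor(s,cv2.COLOR_BGR2HSV)[...,2]; print(h[205:250,208])
E
```

```text
top [321. 242.] [{'rc': (442.4, 176.9), 'w': 61.0, 'h': 131.8, 'yaw_rect': 14.7, 'cen': (442.6, 177.2), 'yaw_mom': np.float64(14.88)}, {'rc': (427.9, 176.7), 'w': 56.4, 'h': 121.9, 'yaw_rect': 14.7, 'cen': (428.1, 177.0), 'yaw_mom': np.float64(14.88)}]
top [470. 185.] [{'rc': (655.7, -235.9), 'w': 64.6, 'h': 142.4, 'yaw_rect': 11.6, 'cen': (656.0, -236.0), 'yaw_mom': np.float64(11.59)}, {'rc': (625.1, -204.9), 'w': 59.7, 'h': 131.7, 'yaw_rect': 11.6, 'cen': (625.4, -205.0), 'yaw_mom': np.float64(11.59)}]
top [296. 178.] [{'rc': (617.6, 270.8), 'w': 60.5, 'h': 131.5, 'yaw_rect': 2.3, 'cen': (617.8, 270.9), 'yaw_mom': np.float64(2.27)}, {'rc': (589.9, 263.5), 'w': 56.0, 'h': 121.5, 'yaw_rect': 2.3, 'cen': (590.0, 263.5), 'yaw_mom': np.float64(2.27)}]
blue {'rc': (476.3, 386.4), 'w': 58.4, 'h': 130.7, 'yaw_rect': 4.5, 'cen': (476.5, 386.8), 'yaw_mom': np.float64(4.37)}
blue {'rc': (432.7, 654.9), 'w': 59.0, 'h': 130.5, 'yaw_rect': -30.4, 'cen': (432.5, 654.9), 'yaw_mom': np.float64(-30.39)}
blue {'rc': (588.2, 77.9), 'w': 58.1, 'h': 129.6, 'yaw_rect': -55.0, 'cen': (588.4, 77.9), 'yaw_mom': np.float64(-55.05)}
blue {'rc': (761.8, 359.7), 'w': 57.1, 'h': 129.2, 'yaw_rect': -30.5, 'cen': (761.9, 359.8), 'yaw_mom': np.float64(-30.62)}
green [479. 250.] {'rc': (466.0, -259.6), 'w': 30.9, 'h': 38.9, 'yaw_rect': 8.1, 'cen': (465.7, -259.4), 'yaw_mom': np.float64(13.02)}
[[ 0.689 -0.048  0.082]
 [ 0.732 -0.295  0.082]
 [ 0.529 -0.327  0.082]
 [ 0.486 -0.082  0.082]] [ 0.6087 -0.188   0.082 ] [0.25066809 0.20558764 0.24855079 0.20577863]
[ 35  57  87 117  99  55 105 128 103 153 151 138 133 139 145 134 134 134
 134 135 124 119 146 135 144 137  57  61  63  60  61  63  61  61  62  63
  60  63  65  62  26  19  30 106 162]
```

```bash
python3 - <<'E'
from meas import *
s=cv2.imread('pics/scene0.png')
for c in sat_faces(s,"scene",vmin=100):
    print(c.mean(0).round(),[rect("scene",c,z) for z in (.038,.142)])
for c in sat_faces(s,"scene",'green'): print('green',c.mean(0).round(),rect("scene",c,.069))
E
```

```text
[207. 223.] [{'rc': (490.6, -184.8), 'w': 68.6, 'h': 147.3, 'yaw_rect': 11.7, 'cen': (490.4, -184.7), 'yaw_mom': np.float64(11.84)}, {'rc': (627.4, -207.3), 'w': 61.2, 'h': 131.3, 'yaw_rect': 11.7, 'cen': (627.2, -207.2), 'yaw_mom': np.float64(11.84)}]
[356. 208.] [{'rc': (620.1, 268.4), 'w': 61.5, 'h': 131.9, 'yaw_rect': 2.4, 'cen': (620.1, 268.5), 'yaw_mom': np.float64(3.12)}, {'rc': (742.8, 196.6), 'w': 54.8, 'h': 117.5, 'yaw_rect': 2.4, 'cen': (742.7, 196.7), 'yaw_mom': np.float64(3.12)}]
[307. 188.] [{'rc': (445.4, 174.6), 'w': 61.8, 'h': 132.4, 'yaw_rect': 15.1, 'cen': (445.2, 174.7), 'yaw_mom': np.float64(15.45)}, {'rc': (587.0, 112.9), 'w': 55.0, 'h': 118.0, 'yaw_rect': 15.1, 'cen': (586.8, 113.1), 'yaw_mom': np.float64(15.45)}]
green [180. 217.] {'rc': (466.6, -261.8), 'w': 35.1, 'h': 40.5, 'yaw_rect': 11.6, 'cen': (467.3, -261.5), 'yaw_mom': np.float64(18.63)}
```

Both views agree on shape and size. There is a constant calibration offset between them of about (2.5, -2.4) mm, so I'll average the two. A is at (444,176) with yaw 15°, B at (619,270) with yaw 2.5°, and the tall box at (626,-206) with yaw 11.7°. The key is at (466,-260), which agrees with the pan geometry.

```bash
cat > go.py <<'E'
import sys
from h import *
s=manip.state(); a=[float(v) for v in sys.argv[1:]]
Rc=R.from_euler('xyz',s['orientation'])
Rt=R.from_euler('xyz',[np.pi,0,np.radians(a[3])])
print('pos',(s['tool_pos']*1000).round(1),'rpy',np.degrees(s['orientation']).round(2),'w',round(s['grip_width']*1000,1),'F',s['force'].round(1),'t',round(s['time'],2))
print('translation',Rc.inv().apply(np.array(a[:3])-s['tool_pos']*1000).round(1),'twist',np.degrees((Rc.inv()*Rt).as_rotvec()).round(2))
E
python3 go.py 444 176 150 15
```

```text
pos [ 115.8 -511.4  207.6] rpy [ 1.800e+02  1.000e-01 -7.724e+01] w 85.7 F [ 0.2 -0.2 -0.5] t 0.1
translation [-597.8 -471.9   58.6] twist [-8.000e-02  8.000e-02 -9.224e+01]
```

```bash
python3 -m jog '{"translation":[[-200,-157,8],[-400,-315,8],[-598,-472,58],[-598,-472,58],[-598,-472,58],[-598,-472,58],[-598,-472,58],[-598,-472,58],[-598,-472,58],[-598,-472,58],[-598,-472,58],[-598,-472,58]],"twist":[[0,0,-30],[0,0,-60],[0,0,-92.2],[0,0,-92.2],[0,0,-92.2],[0,0,-92.2],[0,0,-92.2],[0,0,-92.2],[0,0,-92.2],[0,0,-92.2],[0,0,-92.2],[0,0,-92.2]],"fingers":[100,100,100,100,100,100,100,100,100,100,100,100]}' 40; python3 go.py 444 176 150 15
```

```text
time: 1.3
tool_pos: [0.3739, 0.03, 0.1639]
orientation: [3.141, -0.0, 0.264]
force: [1.0, -1.7, -0.2]
grip_width: 0.0855
pos [373.9  30.  163.9] rpy [ 1.7998e+02 -2.0000e-02  1.5100e+01] w 85.5 F [ 1.  -1.7 -0.2] t 1.3
translation [ 105.8 -122.7   13.9] twist [ 0.02 -0.02  0.1 ]
```

```bash
python3 -m jog '{"translation":[[35,-40,5],[70,-80,10],[95,-110,14],[104,-120,14],[104,-120,14],[104,-120,14]],"twist":[[0,0,0],[0,0,0],[0,0,0],[0,0,0],[0,0,0],[0,0,0]],"fingers":[100,100,100,100,100,100]}'; python3 go.py 444 176 5 15
```

```text
time: 1.9
tool_pos: [0.4421, 0.1697, 0.1496]
orientation: [3.141, 0.002, 0.261]
force: [-0.5, -0.9, 0.1]
grip_width: 0.0856
pos [442.1 169.7 149.6] rpy [1.7995e+02 1.3000e-01 1.4970e+01] w 85.6 F [-0.5 -0.9  0.1] t 1.9
translation [  3.8  -5.7 144.6] twist [ 0.05  0.13 -0.03]
```

```bash
python3 -m jog '{"translation":[[4,-6,30],[4,-6,70],[4,-6,105],[4,-6,125],[4,-6,135],[4,-6,135],[4,-6,135]],"twist":[[0,0,0],[0,0,0],[0,0,0],[0,0,0],[0,0,0],[0,0,0],[0,0,0]],"fingers":[100,100,100,100,100,100,100]}'; python3 go.py 444 176 5 15
```

```text
time: 2.6
tool_pos: [0.4461, 0.177, 0.0161]
orientation: [-3.142, -0.001, 0.26]
force: [-0.3, -0.2, 0.1]
grip_width: 0.0852
pos [446.1 177.   16.1] rpy [-1.80e+02 -7.00e-02  1.49e+01] w 85.2 F [-0.3 -0.2  0.1] t 2.6
translation [-2.2  0.4 11.1] twist [-0.   -0.07 -0.1 ]
```

```bash
python3 -m jog '{"translation":[[-2,0.4,6],[-2,0.4,10.5],[-2,0.4,10.5],[-2,0.4,10.5]],"twist":[[0,0,0],[0,0,0],[0,0,0],[0,0,0]],"fingers":[100,100,100,100]}'; python3 go.py 444 176 5 15
```

```text
time: 3.0
tool_pos: [0.4436, 0.1767, 0.0047]
orientation: [-3.142, -0.0, 0.261]
force: [-0.0, 0.3, 0.8]
grip_width: 0.0855
pos [443.6 176.7   4.7] rpy [-180.     -0.     14.98] w 85.5 F [-0.   0.3  0.8] t 3.0
translation [ 0.2  0.7 -0.3] twist [-0.   -0.   -0.02]
```

```bash
python3 -m jog '{"translation":[[0,0.5,0],[0,0.5,0],[0,0.5,0],[0,0.5,0],[0,0.5,0],[0,0.5,0],[0,0.5,0],[0,0.5,0]],"twist":[[0,0,0],[0,0,0],[0,0,0],[0,0,0],[0,0,0],[0,0,0],[0,0,0],[0,0,0]],"fingers":[80,70,66,60,50,50,50,50]}' 40; python3 go.py 444 176 5 15
```

```text
time: 3.8
tool_pos: [0.4435, 0.176, 0.005]
orientation: [-3.142, 0.0, 0.261]
force: [-1.8, -1.1, 4.8]
grip_width: 0.0582
pos [443.5 176.    5. ] rpy [-1.800e+02  1.000e-02  1.497e+01] w 58.2 F [-1.8 -1.1  4.8] t 3.8
translation [0.4 0.1 0. ] twist [-0.    0.01 -0.03]
```

```bash
python3 -m jog '{"translation":[[0,0,-3],[0,0,-10],[0,0,-25],[0,0,-50],[0,0,-80],[0,0,-115],[0,0,-150],[0,0,-180],[0,0,-200],[0,0,-210],[0,0,-215],[0,0,-215]],"twist":[[0,0,0],[0,0,0],[0,0,0],[0,0,0],[0,0,0],[0,0,0],[0,0,0],[0,0,0],[0,0,0],[0,0,0],[0,0,0],[0,0,0]],"fingers":[50,50,50,50,50,50,50,50,50,50,50,50]}'; python3 go.py 626.3 -206.1 220 11.7
```

```text
time: 5.0
tool_pos: [0.4436, 0.176, 0.2194]
orientation: [3.142, 0.0, 0.261]
force: [0.2, -0.1, -1.6]
grip_width: 0.0582
pos [443.6 176.  219.4] rpy [1.800e+02 1.000e-02 1.496e+01] w 58.2 F [ 0.2 -0.1 -1.6] t 5.0
translation [ 77.8 416.3  -0.6] twist [0.   0.01 3.26]
```

Lift is good: -1.6 N matches about 0.17 kg. Next I'll carry the box over.

```bash
python3 -m jog '{"translation":[[3,15,0],[9,50,0],[17,90,0],[25,132,0],[33,176,0],[41,220,0],[49,264,0],[57,308,0],[65,350,0],[72,385,0],[76,406,0],[77.8,416,0]],"twist":[[0,0,0.2],[0,0,0.5],[0,0,0.8],[0,0,1.1],[0,0,1.4],[0,0,1.7],[0,0,2],[0,0,2.3],[0,0,2.6],[0,0,2.9],[0,0,3.1],[0,0,3.26]],"fingers":[50,50,50,50,50,50,50,50,50,50,50,50]}'; python3 -m jog '{"translation":[[0,0,0],[0,0,0],[0,0,0],[0,0,0]],"twist":[[0,0,0],[0,0,0],[0,0,0],[0,0,0]],"fingers":[50,50,50,50]}';python3 go.py 626.3 -206.1 220 11.7
python3 - <<'E'
from h import *
for n in("scene","top"):
    cv2.imwrite(f"pics/{n}1.png",cv2.cvtColor(manip.grab_frame(n),cv2.COLOR_RGB2BGR))
t=cv2.imread('pics/top1.png'); s=cv2.imread('pics/scene1.png')
cv2.imwrite('pics/t1.png',cv2.resize(t[110:260,400:540],None,fx=4,fy=4,interpolation=cv2.INTER_CUBIC))
cv2.imwrite('pics/s1.png',cv2.resize(s[120:270,130:290],None,fx=4,fy=4,interpolation=cv2.INTER_CUBIC))
E
```

```text
time: 6.2
tool_pos: [0.6261, -0.2076, 0.2168]
orientation: [-3.14, 0.003, 0.202]
force: [0.7, 0.4, -2.6]
grip_width: 0.0584
time: 6.6
tool_pos: [0.626, -0.2045, 0.22]
orientation: [-3.141, -0.0, 0.206]
force: [1.5, 0.4, -2.9]
grip_width: 0.0584
pos [ 626.  -204.5  220. ] rpy [-179.99   -0.     11.79] w 58.4 F [ 1.5  0.4 -2.9] t 6.6
translation [-0.1  1.7 -0. ] twist [-0.01 -0.    0.09]
```

View pics/t1.png

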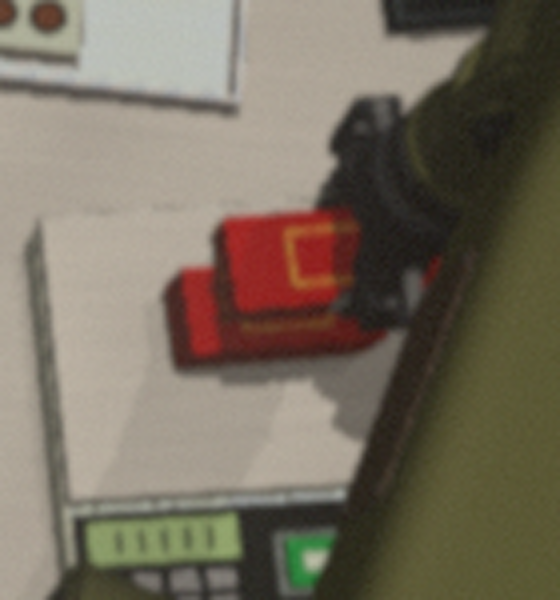

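View pics/s1.png

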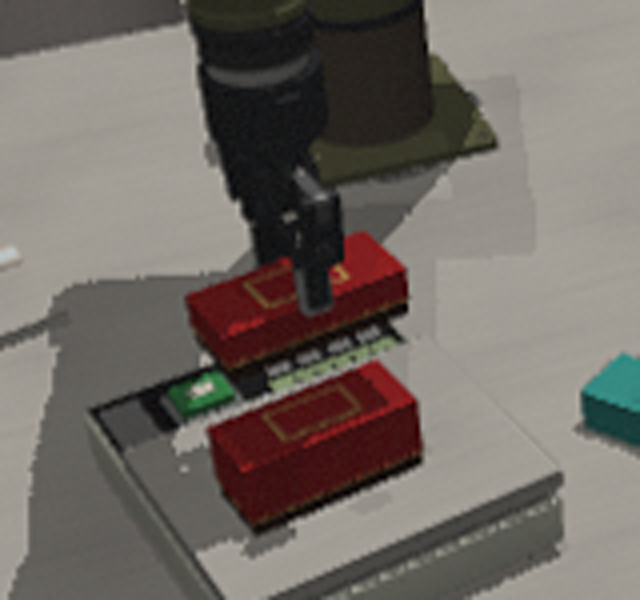

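```bash
python3 - <<'E'
from h import *
def q(n,px,org,z,f=4):
    P=ray(n,np.array(px)/f+np.array(org)-.5+.5/f,z); print(n,z,(P*1000).round(1)[:,:2].tolist(), (P.mean(0)*1000).round(1), (np.linalg.norm(np.roll(P,-1,0)-P,axis=1)*1000).round(1))
q("scene",[[187,300],[357,233],[408,270],[228,342]],(130,120),.253)
q("scene",[[210,428],[370,362],[418,405],[250,472]],(130,120),.142)
q("top",[[218,218],[237,312]],(400,110),.253)
q("top",[[170,266],[190,358]],(400,110),.142)
s=manip.state(); c=s['tool_pos'][:2]; y=s['orientation'][2]
for n,o in(("scene",(130,120)),("top",(400,110))):
    print(n,((proj(n,box(c,y,.253))-o+.5-.125)*4).round(0).tolist())
    print('tall',n,((proj(n,box([.6263,-.2061],np.radians(11.7),.142))-o+.5-.125)*4).round(0).tolist())
E
```

```text
scene 0.253 [[619.7, -274.1], [588.8, -151.6], [648.0, -133.4], [677.9, -260.5]] [ 633.6 -204.9  253. ] [126.3  61.9 130.6  59.8]
scene 0.142 [[612.8, -274.8], [586.1, -154.3], [649.5, -138.2], [671.5, -261.1]] [ 630.  -207.1  142. ] [123.4  65.4 124.8  60.3]
top 0.253 [[642.2, -128.9], [583.7, -143.9]] [ 613.  -136.4  253. ] [60.4 60.4]
top 0.142 [[642.2, -127.6], [580.3, -144.9]] [ 611.2 -136.3  142. ] [64.3 64.3]
scene [[404.0, 266.0], [220.0, 336.0], [182.0, 293.0], [362.0, 227.0]]
tall scene [[419.0, 398.0], [244.0, 471.0], [206.0, 427.0], [378.0, 358.0]]
top [[226.0, 219.0], [437.0, 201.0], [454.0, 295.0], [241.0, 313.0]]
tall top [[182.0, 267.0], [375.0, 251.0], [390.0, 337.0], [194.0, 354.0]]
```

The held box sits level over the tall box, within pick error of where it should be. I'll descend to just above contact.

```bash
python3 -m jog '{"translation":[[0,1,4],[0,1.5,12],[0,1.5,24],[0,1.5,38],[0,1.5,50],[0,1.5,60],[0,1.5,65],[0,1.5,67],[0,1.5,68],[0,1.5,68],[0,1.5,68]],"twist":[[0,0,0.1],[0,0,0.1],[0,0,0.1],[0,0,0.1],[0,0,0.1],[0,0,0.1],[0,0,0.1],[0,0,0.1],[0,0,0.1],[0,0,0.1],[0,0,0.1]],"fingers":[50,50,50,50,50,50,50,50,50,50,50]}';python3 go.py 626 -206 147 11.7
```

```text
time: 7.8
tool_pos: [0.6271, -0.2073, 0.1523]
orientation: [3.141, -0.001, 0.203]
force: [-0.4, -0.3, -2.5]
grip_width: 0.0584
pos [ 627.1 -207.3  152.3] rpy [ 1.7997e+02 -6.0000e-02  1.1610e+01] w 58.4 F [-0.4 -0.3 -2.5] t 7.8
translation [-0.8 -1.5  5.3] twist [ 0.03 -0.06 -0.09]
```

```bash
for i in 1 2 3; do python3 -m jog '{"translation":[[0,0,0],[0,0,0]],"twist":[[0,0,0],[0,0,0]],"fingers":[50,50]}'>/dev/null;python3 go.py 626 -206 147 11.7; done
```

```text
pos [ 626.9 -207.2  151.9] rpy [ 1.7998e+02 -3.0000e-02  1.1600e+01] w 58.1 F [-0.2  0.1 -1.6] t 8.0
translation [-0.6 -1.4  4.9] twist [ 0.02 -0.03 -0.1 ]
pos [ 626.7 -207.2  151.7] rpy [ 1.800e+02 -1.000e-02  1.161e+01] w 59.0 F [-0.4  0.8 -2.6] t 8.2
translation [-0.4 -1.3  4.7] twist [ 0.   -0.01 -0.09]
pos [ 626.7 -207.2  151.6] rpy [-180.     0.    11.6] w 58.7 F [ 0.4  0.6 -1.1] t 8.4
translation [-0.4 -1.3  4.6] twist [-0.   0.  -0.1]
```

```bash
python3 -m jog '{"translation":[[-0.3,-1,0.5],[-0.4,-1.3,1],[-0.4,-1.3,2],[-0.4,-1.3,3],[-0.4,-1.3,3.5],[-0.4,-1.3,3.5],[-0.4,-1.3,3.5],[-0.4,-1.3,3.5]],"twist":[[0,0,-0.1],[0,0,-0.1],[0,0,-0.1],[0,0,-0.1],[0,0,-0.1],[0,0,-0.1],[0,0,-0.1],[0,0,-0.1]],"fingers":[50,50,50,50,50,50,50,50]}';python3 go.py 626 -206 147 11.7
```

```text
time: 9.2
tool_pos: [0.626, -0.206, 0.1481]
orientation: [3.142, -0.0, 0.204]
force: [-0.3, -0.1, -2.3]
grip_width: 0.0581
pos [ 626.  -206.   148.1] rpy [ 1.800e+02 -1.000e-02  1.171e+01] w 58.1 F [-0.3 -0.1 -2.3] t 9.2
translation [-0.  -0.   1.1] twist [ 0.   -0.01  0.01]
```

```bash
python3 -m jog '{"translation":[[0,0,0.3],[0,0,0.6],[0,0,0.8],[0,0,1.0],[0,0,1.0],[0,0,1.0]],"twist":[[0,0,0],[0,0,0],[0,0,0],[0,0,0],[0,0,0],[0,0,0]],"fingers":[50,50,50,50,50,50]}';python3 go.py 626 -206 147 11.7
```

```text
time: 9.8
tool_pos: [0.626, -0.206, 0.1472]
orientation: [3.142, -0.0, 0.204]
force: [-0.3, 0.3, -1.5]
grip_width: 0.0585
pos [ 626.  -206.   147.2] rpy [180.   -0.   11.7] w 58.5 F [-0.3  0.3 -1.5] t 9.8
translation [ 0.  -0.   0.2] twist [ 0. -0.  0.]
```

```bash
for i in 1 2 3; do python3 -m jog '{"translation":[[0,0,0.3],[0,0,0.3],[0,0,0.3]],"twist":[[0,0,0],[0,0,0],[0,0,0]],"fingers":[50,50,50]}'|grep -E "force|pos"; done
```

```text
tool_pos: [0.626, -0.206, 0.1471]
force: [-1.3, 0.7, 0.6]
tool_pos: [0.6261, -0.206, 0.1471]
force: [-2.7, 1.4, 5.1]
tool_pos: [0.6261, -0.206, 0.1471]
force: [-2.0, 1.0, 6.2]
```

```bash
python3 -m jog '{"translation":[[0,0,-0.4],[0,0,-0.4],[0,0,-0.4],[0,0,-0.4],[0,0,-0.4],[0,0,-0.4],[0,0,-0.4]],"twist":[[0,0,0],[0,0,0],[0,0,0],[0,0,0],[0,0,0],[0,0,0],[0,0,0]],"fingers":[50,50,70,75,80,90,90]}' 40;  python3 go.py 626 -206 147 11.7
python3 -m jog '{"translation":[[0,0,-5],[0,0,-15],[0,0,-35],[0,0,-65],[0,0,-100],[0,0,-130],[0,0,-140]],"twist":[[0,0,0],[0,0,0],[0,0,0],[0,0,0],[0,0,0],[0,0,0],[0,0,0]],"fingers":[90,90,90,90,90,100,100]}';python3 go.py 619 269.7 150 2.5
```

```text
time: 11.4
tool_pos: [0.626, -0.206, 0.1462]
orientation: [-3.141, 0.0, 0.204]
force: [0.2, 0.3, -0.5]
grip_width: 0.0769
pos [ 626.  -206.   146.2] rpy [-1.7999e+02  1.0000e-02  1.1710e+01] w 76.9 F [ 0.2  0.3 -0.5] t 11.4
translation [-0.   0.  -0.8] twist [-0.01  0.01  0.01]
time: 12.1
tool_pos: [0.6276, -0.2065, 0.2916]
orientation: [3.138, -0.007, 0.204]
force: [0.8, -0.9, 0.0]
grip_width: 0.0853
pos [ 627.6 -206.5  291.6] rpy [179.78  -0.37  11.71] w 85.3 F [ 0.8 -0.9  0. ] t 12.1
translation [  87.3 -468.6  140.4] twist [ 0.19 -0.39  9.2 ]
```

```bash
python3 -m jog '{"translation":[[9,-47,0],[18,-94,0],[27,-141,10],[36,-188,25],[45,-235,50],[53,-282,80],[62,-330,110],[70,-375,135],[78,-420,140],[85,-450,140],[87,-468,140],[87,-468,140]],"twist":[[0,0,2],[0,0,3],[0,0,4],[0,0,5],[0,0,6],[0,0,7],[0,0,8],[0,0,9],[0,0,9.2],[0,0,9.2],[0,0,9.2],[0,0,9.2]],"fingers":[100,100,100,100,100,100,100,100,100,100,100,100]}'; python3 go.py 619 269.7 40 2.5
python3 - <<'E'
from meas import *
for n in("scene","top"):
    cv2.imwrite(f"pics/{n}2.png",cv2.cvtColor(manip.grab_frame(n),cv2.COLOR_RGB2BGR))
    i=cv2.imread(f'pics/{n}2.png')
    for c in sat_faces(i,n,vmin=112 if n=='top' else 100):
        if np.hypot(*(c.mean(0)-(np.array([470,185]) if n=='top' else [207,215])))<40: print(n,c.mean(0).round(),rect(n,c,.180))
t=cv2.imread('pics/top2.png'); s=cv2.imread('pics/scene2.png')
a=cv2.resize(t[150:230,420:520],None,fx=4,fy=4,interpolation=cv2.INTER_CUBIC)
b=cv2.resize(s[170:270,150:250],None,fx=4,fy=4,interpolation=cv2.INTER_CUBIC)
a=cv2.copyMakeBorder(a,0,80,0,0,0)
cv2.imwrite('pics/c2.png',np.hstack([a,b]))
E
```

```text
time: 13.3
tool_pos: [0.6154, 0.2726, 0.1458]
orientation: [-3.142, 0.001, 0.048]
force: [0.2, -0.6, 0.3]
grip_width: 0.0855
pos [615.4 272.6 145.8] rpy [-1.80e+02  5.00e-02  2.73e+00] w 85.5 F [ 0.2 -0.6  0.3] t 13.3
translation [  3.5   3.1 105.7] twist [-0.    0.05  0.23]
scene [206. 213.] {'rc': (629.0, -206.2), 'w': 62.3, 'h': 131.9, 'yaw_rect': 11.6, 'cen': (629.1, -205.9), 'yaw_mom': np.float64(12.08)}
top [475. 181.] {'rc': (626.9, -203.6), 'w': 61.3, 'h': 133.1, 'yaw_rect': 11.8, 'cen': (627.0, -203.6), 'yaw_mom': np.float64(11.83)}
```

View pics/c2.png

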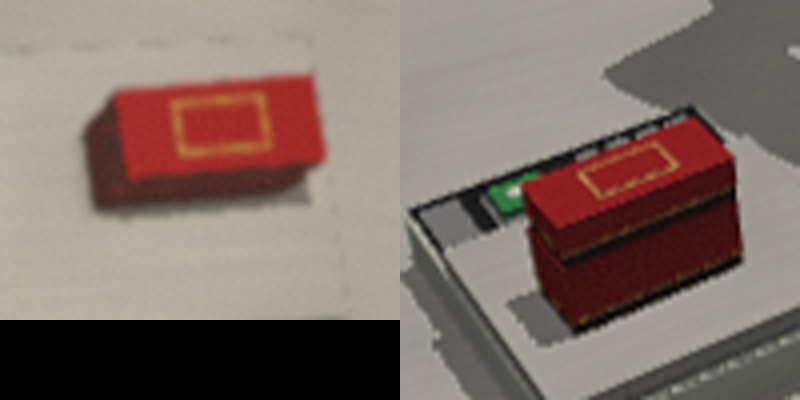

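```bash
cat > foot.py <<'E'
import sys
from h import *
# lower outline of tall box on the pan in scene view (two edges), line fits, subpixel, frame vs frame0
def edge(f):
    g=cv2.imread(f)[...,2].astype(float); out=[]
    for c in range(188,234):
        col=g[:,c]; r0=None
        for r in range(262,215,-1):
            if col[r]<80: r0=r; break
        out.append(r0+(80-col[r0])/(col[r0+1]-col[r0]) if r0 else np.nan)
    return np.array(out)
a,b=edge('pics/scene0.png'),edge(sys.argv[1])
print((b-a).round(2)); print('med',np.nanmedian((b-a)[8:]))
E
python3 foot.py pics/scene2.png
python3 - <<'E'
import cv2,numpy as np
a=cv2.imread('pics/scene0.png')[150:270,120:280];b=cv2.imread('pics/scene2.png')[150:270,120:280]
cv2.imwrite('pics/cmp.png',np.hstack([cv2.resize(x,None,fx=5,fy=5,interpolation=cv2.INTER_NEAREST)[200:,200:600] for x in(a,b)]))
E
```

```text
[ -0.07  -0.09  -0.12  -0.12  -0.24  -0.05  -0.08  -0.04  -0.05  -0.05
  -0.06  -0.04  -0.05  -0.04  -0.05  -0.03  -0.04  -0.04  -0.08  -0.03
  -0.06  -0.03  -0.04  -0.05  -0.05  -0.05  -0.17  -0.75  -1.58    inf
 -12.    -2.     0.04   0.49  -0.32  -0.32  -0.11  -0.1   -0.18  -0.15
  -0.13  -0.07  -0.06  -0.08  -0.05  -0.16]
med -0.053658033508767744foot.py:10: RuntimeWarning: divide by zero encountered in scalar divide
  out.append(r0+(80-col[r0])/(col[r0+1]-col[r0]) if r0 else np.nan)
```

View pics/cmp.png

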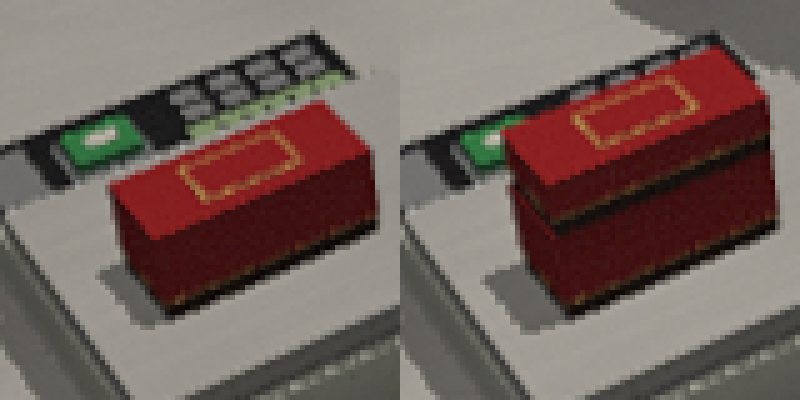

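```bash
cat > edges.py <<'E'
from h import *
from scipy.ndimage import map_coordinates
def face(img,n,c,yaw,z,half=3.0):
    I=img.astype(float); F=I[...,2]-I[...,1]
    for it in range(3):
        r=np.array([[np.cos(yaw),-np.sin(yaw)],[np.sin(yaw),np.cos(yaw)]]); res=[];off={}
        for name,nx,sgn,L,D in(('+x',0,1,.066,.03),('-x',0,-1,.066,.03),('+y',1,1,.03,.066),('-y',1,-1,.03,.066)):
            ts=np.linspace(-.82*L,.82*L,41); d=[]
            for t in ts:
                l=np.array([sgn*D,t]) if nx==0 else np.array([t,sgn*D])
                l2=l.copy(); l2[nx]+=sgn*.001
                p=proj(n,np.c_[[c+r@l,c+r@l2],[z,z]]); g=p[1]-p[0]; ppm=np.linalg.norm(g); u=g/ppm
                s=np.arange(-half,half+.01,.1); q=p[0]+s[:,None]*u
                v=map_coordinates(F,[q[:,1],q[:,0]],order=1); gr=np.clip(-np.gradient(v),0,None)
                k=gr.argmax(); w=gr*(abs(s-s[k])<1.3); d.append((w*s).sum()/w.sum()/ppm)
            d=np.array(d); good=abs(d-np.median(d))<1.5
            k=np.polyfit(ts[good],d[good],1); off[name]=(k[1],k[0])
        dx=(off['+x'][0]-off['-x'][0])/2; dy=(off['+y'][0]-off['-y'][0])/2
        dyaw=-(off['+x'][0]*0+off['+x'][1]-off['-x'][1])/2/1000
        c=c+r@np.array([dx,dy])/1000; yaw=yaw+dyaw
    return (c*1000).round(2),round(np.degrees(yaw),2),'w',round(60+off['+x'][0]+off['-x'][0],1),'l',round(132+off['+y'][0]+off['-y'][0],1)
E
python3 - <<'E'
from edges import *
y=np.radians
for n in('top','scene'):
    i=cv2.imread(f'pics/{n}0.png'); j=cv2.imread(f'pics/{n}2.png'); b=np.array([-.0013,.0012])*(1 if n=='top' else -1)
    print(n,'tall',face(i,n,np.array([.6263,-.2061])+b,y(11.7),.142)); print(n,'A',face(j,n,np.array([.628,-.205])+b,y(11.7),.180))
    print(n,'A0',face(i,n,np.array([.444,.176])+b,y(15),.038)); print(n,'B0',face(i,n,np.array([.619,.2697])+b,y(2.5),.038))
E
```

```text
top tall (array([ 624.57, -204.84]), np.float64(11.53), 'w', np.float64(59.1), 'l', np.float64(130.7))
top A (array([ 626.72, -203.8 ]), np.float64(11.55), 'w', np.float64(58.9), 'l', np.float64(131.0))
top A0 (array([442.34, 176.79]), np.float64(15.03), 'w', np.float64(59.5), 'l', np.float64(131.0))
top B0 (array([617.33, 271.26]), np.float64(2.19), 'w', np.float64(59.6), 'l', np.float64(131.0))
scene tall (array([ 627.26, -207.32]), np.float64(11.56), 'w', np.float64(59.8), 'l', np.float64(131.3))
scene A (array([ 628.9 , -205.68]), np.float64(11.48), 'w', np.float64(60.4), 'l', np.float64(131.9))Traceback (most recent call last):
  File "<stdin>", line 6, in <module>
  File "edges.py", line 12, in face
    p=proj(n,np.c_[[c+r@l,c+r@l2],[z,z]]); g=p[1]-p[0]; ppm=np.linalg.norm(g); u=g/ppm
  File "h.py", line 11, in proj
    m,Rm=cam(n); c=(np.atleast_2d(p)-m['eye'])@Rm
         ~~~^^^
  File "h.py", line 5, in cam
    m=manip.camera_model(n); return m,R.from_euler('xyz',m['orientation']).as_matrix()
ValueError: time passes only in moves, steps and waits
```

The tall box has not moved (foot shift 0.05 px). Both views put A about 1.9 mm in +x and 1.3 mm in +y off the tall box. I'll regrip A where it was released, lift it slightly, shift it and set it down again.

```bash
python3 - <<'E'
import re
s=open('h.py').read()
s=s.replace("def cam(n):\n    m=manip.camera_model(n); return","_C={}\ndef cam(n):\n    if n not in _C: _C[n]=manip.camera_model(n)\n    m=_C[n]; return")
open('h.py','w').write(s)
E
python3 go.py 626 -206 250 11.7
```

```text
pos [616.1 269.4 146.5] rpy [1.7994e+02 2.0000e-02 2.5200e+00] w 85.4 F [ 0.7  0.1 -0.6] t 13.4
translation [ -11.   475.5 -103. ] twist [ 0.06  0.02 -9.18]
```

```bash
python3 -m jog '{"translation":[[0,30,-30],[-1,75,-60],[-2,120,-90],[-3,165,-103],[-5,212,-103],[-6,260,-103],[-7,308,-103],[-8,356,-103],[-10,400,-103],[-11,440,-103],[-11,465,-103],[-11,475,-103]],"twist":[[0,0,-1],[0,0,-2],[0,0,-3],[0,0,-4],[0,0,-5],[0,0,-6],[0,0,-7],[0,0,-8],[0,0,-9.2],[0,0,-9.2],[0,0,-9.2],[0,0,-9.2]],"fingers":[100,100,100,100,100,100,100,100,100,100,100,100]}'; python3 -m jog '{"translation":[[0,0,0],[0,0,0],[0,0,0],[0,0,0]],"twist":[[0,0,0],[0,0,0],[0,0,0],[0,0,0]],"fingers":[100,100,100,100]}';python3 go.py 626 -206 147 11.7
```

```text
time: 14.6
tool_pos: [0.6246, -0.2098, 0.2498]
orientation: [3.141, 0.0, 0.198]
force: [0.1, 0.6, 0.5]
grip_width: 0.0859
time: 15.0
tool_pos: [0.6261, -0.2037, 0.2498]
orientation: [-3.141, -0.0, 0.206]
force: [0.5, -0.5, 0.1]
grip_width: 0.0854
pos [ 626.1 -203.7  249.8] rpy [-1.7999e+02 -1.0000e-02  1.1810e+01] w 85.4 F [ 0.5 -0.5  0.1] t 15.0
translation [ -0.6   2.3 102.8] twist [-0.01 -0.01  0.11]
```

```bash
python3 -m jog '{"translation":[[0,1,10],[-0.3,1.5,25],[-0.3,1.7,45],[-0.3,1.7,65],[-0.3,1.7,80],[-0.3,1.7,90],[-0.3,1.7,93],[-0.3,1.7,93],[-0.3,1.7,93],[-0.3,1.7,93]],"twist":[[0,0,0.1],[0,0,0.1],[0,0,0.1],[0,0,0.1],[0,0,0.1],[0,0,0.1],[0,0,0.1],[0,0,0.1],[0,0,0.1],[0,0,0.1]],"fingers":[100,100,100,100,100,100,100,100,100,100]}';python3 go.py 626 -206 147.5 11.7
```

```text
time: 16.0
tool_pos: [0.6268, -0.207, 0.1576]
orientation: [3.141, -0.002, 0.203]
force: [0.6, -0.6, 0.4]
grip_width: 0.0854
pos [ 626.8 -207.   157.6] rpy [ 1.7995e+02 -9.0000e-02  1.1610e+01] w 85.4 F [ 0.6 -0.6  0.4] t 16.0
translation [-0.6 -1.2 10.1] twist [ 0.05 -0.09 -0.09]
```

```bash
python3 -m jog '{"translation":[[-0.4,-1,2],[-0.4,-1,5],[-0.4,-1,8],[-0.4,-1,9.5],[-0.4,-1,9.5],[-0.4,-1,9.5],[-0.4,-1,9.5]],"twist":[[0,0,-0.1],[0,0,-0.1],[0,0,-0.1],[0,0,-0.1],[0,0,-0.1],[0,0,-0.1],[0,0,-0.1]],"fingers":[100,100,100,100,100,100,100]}';python3 go.py 626 -206 147.5 11.7
```

```text
time: 16.7
tool_pos: [0.6256, -0.2059, 0.1472]
orientation: [3.142, -0.0, 0.204]
force: [-0.4, -0.1, -0.8]
grip_width: 0.0854
pos [ 625.6 -205.9  147.2] rpy [ 1.7999e+02 -1.0000e-02  1.1710e+01] w 85.4 F [-0.4 -0.1 -0.8] t 16.7
translation [ 0.4  0.1 -0.3] twist [ 0.01 -0.01  0.01]
```

```bash
python3 -m jog '{"translation":[[0.4,0,0],[0.4,0,0],[0.4,0,0],[0.4,0,0],[0.4,0,0],[0.4,0,0],[0.4,0,0],[0.4,0,0],[0.4,0,0],[0.4,0,0]],"twist":[[0,0,0],[0,0,0],[0,0,0],[0,0,0],[0,0,0],[0,0,0],[0,0,0],[0,0,0],[0,0,0],[0,0,0]],"fingers":[90,85,80,76,74,72,70,67,60,55]}' 25;python3 go.py 624.1 -207.3 148 11.7
```

```text
time: 17.7
tool_pos: [0.6261, -0.2058, 0.1474]
orientation: [3.141, -0.001, 0.204]
force: [1.0, -0.4, 2.9]
grip_width: 0.0588
pos [ 626.1 -205.8  147.4] rpy [ 1.7999e+02 -4.0000e-02  1.1710e+01] w 58.8 F [ 1.  -0.4  2.9] t 17.7
translation [-2.3  1.  -0.6] twist [ 0.01 -0.04  0.01]
```

```bash
python3 -m jog '{"translation":[[0,0,-1],[0,0,-2],[0,0,-3.5],[0,0,-4],[-1,0.4,-4],[-2.1,0.9,-4],[-2.1,0.9,-4],[-2.1,0.9,-4],[-2.1,0.9,-3],[-2.1,0.9,-2],[-2.1,0.9,-1.5],[-2.1,0.9,-1.5]],"twist":[[0,0,0],[0,0,0],[0,0,0],[0,0,0],[0,0,0],[0,0,0],[0,0,0],[0,0,0],[0,0,0],[0,0,0],[0,0,0],[0,0,0]],"fingers":[50,50,50,50,50,50,50,50,50,50,50,50]}' 40;python3 go.py 624.2 -207.1 147.4 11.7
```

```text
time: 18.9
tool_pos: [0.6239, -0.2071, 0.1484]
orientation: [-3.141, 0.0, 0.204]
force: [-0.7, 0.2, -1.8]
grip_width: 0.0585
pos [ 623.9 -207.1  148.4] rpy [-1.7999e+02  2.0000e-02  1.1710e+01] w 58.5 F [-0.7  0.2 -1.8] t 18.9
translation [0.3 0.1 1. ] twist [-0.01  0.02  0.01]
```

```bash
python3 -m jog '{"translation":[[0.2,0,0.3],[0.2,0,0.6],[0.2,0,0.6],[0.2,0,0.6]],"twist":[[0,0,0],[0,0,0],[0,0,0],[0,0,0]],"fingers":[50,50,50,50]}'|grep -E "force|pos"; for i in 1 2 ; do python3 -m jog '{"translation":[[0,0,0.3],[0,0,0.3],[0,0,0.3]],"twist":[[0,0,0],[0,0,0],[0,0,0]],"fingers":[50,50,50]}'|grep -E "force|pos"; done
```

```text
tool_pos: [0.6242, -0.2071, 0.148]
force: [0.1, 0.1, -1.0]
tool_pos: [0.6242, -0.2071, 0.1477]
force: [0.5, -0.8, -2.4]
tool_pos: [0.6242, -0.2071, 0.1476]
force: [-0.1, 0.3, 0.9]
```

```bash
python3 -m jog '{"translation":[[0,0,0.1],[0,0,0.1],[0,0,0.1],[0,0,0.1],[0,0,0.1],[0,0,0.1],[0,0,0.1],[0,0,0.1]],"twist":[[0,0,0],[0,0,0],[0,0,0],[0,0,0],[0,0,0],[0,0,0],[0,0,0],[0,0,0]],"fingers":[50,50,70,72,75,80,90,90]}' 40;  python3 go.py 626 -206 147 11.7
python3 -m jog '{"translation":[[0,0,-5],[0,0,-15],[0,0,-35],[0,0,-65],[0,0,-100],[0,0,-130],[0,0,-140]],"twist":[[0,0,0],[0,0,0],[0,0,0],[0,0,0],[0,0,0],[0,0,0],[0,0,0]],"fingers":[90,90,90,90,90,100,100]}';python3 go.py 619 269.7 150 2.5
```

```text
time: 20.7
tool_pos: [0.6242, -0.2072, 0.1473]
orientation: [3.142, -0.0, 0.204]
force: [0.2, 0.4, -0.6]
grip_width: 0.0772
pos [ 624.2 -207.2  147.3] rpy [180.   -0.   11.7] w 77.2 F [ 0.2  0.4 -0.6] t 20.7
translation [ 1.9 -0.8  0.3] twist [ 0. -0.  0.]
time: 21.4
tool_pos: [0.6258, -0.2076, 0.2923]
orientation: [3.138, -0.006, 0.204]
force: [0.5, -0.9, 0.9]
grip_width: 0.0855
pos [ 625.8 -207.6  292.3] rpy [179.79  -0.37  11.71] w 85.5 F [ 0.5 -0.9  0.9] t 21.4
translation [  89.3 -469.3  141.1] twist [ 0.18 -0.39  9.21]
```

```bash
python3 -m jog '{"translation":[[9,-47,0],[18,-94,0],[27,-141,10],[36,-188,25],[45,-235,50],[53,-282,80],[62,-330,110],[70,-375,135],[78,-420,140],[85,-450,140],[87.5,-468,140],[87.5,-468,140]],"twist":[[0,0,2],[0,0,3],[0,0,4],[0,0,5],[0,0,6],[0,0,7],[0,0,8],[0,0,9],[0,0,9.3],[0,0,9.3],[0,0,9.3],[0,0,9.3]],"fingers":[100,100,100,100,100,100,100,100,100,100,100,100]}' >/dev/null
python3 - <<'E'
from edges import *
y=np.radians
for n in('top','scene'):
    cv2.imwrite(f"pics/{n}3.png",cv2.cvtColor(manip.grab_frame(n),cv2.COLOR_RGB2BGR))
    i=cv2.imread(f'pics/{n}0.png'); j=cv2.imread(f'pics/{n}3.png'); b=np.array([-.0013,.0012])*(1 if n=='top' else -1)
    print(n,'tall',face(i,n,np.array([.6263,-.2061])+b,y(11.7),.142)); print(n,'A',face(j,n,np.array([.626,-.206])+b,y(11.7),.180))
    print(n,'A0',face(i,n,np.array([.444,.176])+b,y(15),.038)); print(n,'B0',face(i,n,np.array([.619,.2697])+b,y(2.5),.038))
E
python3 foot.py pics/scene3.png|tail -1;python3 go.py 616.8 269.5 5 2.4
```

```text
top tall (array([ 624.57, -204.84]), np.float64(11.53), 'w', np.float64(59.1), 'l', np.float64(130.7))
top A (array([ 624.82, -205.22]), np.float64(11.79), 'w', np.float64(59.0), 'l', np.float64(131.1))
top A0 (array([442.34, 176.79]), np.float64(15.03), 'w', np.float64(59.5), 'l', np.float64(131.0))
top B0 (array([617.33, 271.26]), np.float64(2.19), 'w', np.float64(59.6), 'l', np.float64(131.0))
scene tall (array([ 627.26, -207.32]), np.float64(11.56), 'w', np.float64(59.8), 'l', np.float64(131.3))
scene A (array([ 626.93, -207.07]), np.float64(11.07), 'w', np.float64(60.6), 'l', np.float64(132.2))
scene A0 (array([445.35, 174.45]), np.float64(15.06), 'w', np.float64(59.8), 'l', np.float64(131.1))
scene B0 (array([620.19, 268.48]), np.float64(2.37), 'w', np.float64(59.9), 'l', np.float64(131.3))
med -0.061940833526151096
pos [614.8 268.4 147.2] rpy [1.7994e+02 2.0000e-02 2.4200e+00] w 85.4 F [ 0.1 -0.2  0.6] t 22.7
translation [  2.1  -1.2 142.2] twist [0.06 0.02 0.02]foot.py:10: RuntimeWarning: divide by zero encountered in scalar divide
  out.append(r0+(80-col[r0])/(col[r0+1]-col[r0]) if r0 else np.nan)
```

A now sits within 0.4 mm of the tall box in both views, and the foot has not moved. Next is box B.

```bash
python3 -m jog '{"translation":[[2,-1.2,20],[2,-1.2,55],[2,-1.2,90],[2,-1.2,112],[2,-1.2,125],[2,-1.2,130],[2,-1.2,130],[2,-1.2,130],[2,-1.2,130],[2,-1.2,130]],"twist":[[0,0,0],[0,0,0],[0,0,0],[0,0,0],[0,0,0],[0,0,0],[0,0,0],[0,0,0],[0,0,0],[0,0,0]],"fingers":[100,100,100,100,100,100,100,100,100,100]}' >/dev/null;python3 go.py 617.1 269.7 5 2.4
```

```text
pos [617.7 270.6  18.5] rpy [-1.7996e+02 -1.1000e-01  2.4100e+00] w 85.6 F [-0.2  0.3 -0.2] t 23.7
translation [-0.7  0.9 13.5] twist [-0.04 -0.11  0.01]
```

```bash
python3 -m jog '{"translation":[[-0.6,0.8,4],[-0.6,0.8,8],[-0.6,0.8,11],[-0.6,0.8,12.5],[-0.6,0.8,12.5],[-0.6,0.8,12.5],[-0.6,0.8,12.5]],"twist":[[0,0,0],[0,0,0],[0,0,0],[0,0,0],[0,0,0],[0,0,0],[0,0,0]],"fingers":[100,100,100,100,100,100,100]}' >/dev/null;python3 go.py 617.1 269.7 5 2.4
```

```text
pos [616.4 269.4   4.9] rpy [-1.7999e+02 -1.0000e-02  2.4100e+00] w 85.4 F [ 0.2 -0.8 -0.1] t 24.4
translation [ 0.7 -0.2 -0.1] twist [-0.01 -0.01  0.01]
```

```bash
python3 -m jog '{"translation":[[0.6,0,0],[0.6,0,0],[0.6,0,0],[0.6,0,0],[0.6,0,0],[0.6,0,0],[0.6,0,0],[0.6,0,0],[0.6,0,0],[0.6,0,0]],"twist":[[0,0,0],[0,0,0],[0,0,0],[0,0,0],[0,0,0],[0,0,0],[0,0,0],[0,0,0],[0,0,0],[0,0,0]],"fingers":[90,80,75,72,70,66,60,50,50,50]}' 40;python3 go.py 617.1 269.7 5 2.4
python3 -m jog '{"translation":[[0,0,-3],[0,0,-10],[0,0,-25],[0,0,-50],[0,0,-85],[0,0,-125],[0,0,-165],[0,0,-205],[0,0,-235],[0,0,-250],[0,0,-255],[0,0,-255]],"twist":[[0,0,0],[0,0,0],[0,0,0],[0,0,0],[0,0,0],[0,0,0],[0,0,0],[0,0,0],[0,0,0],[0,0,0],[0,0,0],[0,0,0]],"fingers":[50,50,50,50,50,50,50,50,50,50,50,50]}';python3 go.py 624.2 -207.1 260 11.6
```

```text
time: 25.4
tool_pos: [0.6172, 0.2695, 0.0053]
orientation: [-3.141, -0.001, 0.042]
force: [-1.6, -0.3, 5.4]
grip_width: 0.0587
pos [617.2 269.5   5.3] rpy [-1.7999e+02 -4.0000e-02  2.4100e+00] w 58.7 F [-1.6 -0.3  5.4] t 25.4
translation [-0.1 -0.2  0.3] twist [-0.01 -0.04  0.01]
time: 26.6
tool_pos: [0.6171, 0.2695, 0.26]
orientation: [-3.141, -0.001, 0.042]
force: [-0.2, -0.8, -1.5]
grip_width: 0.0582
pos [617.1 269.5 260. ] rpy [-1.7999e+02 -3.0000e-02  2.4000e+00] w 58.2 F [-0.2 -0.8 -1.5] t 26.6
translation [-1.290e+01  4.764e+02 -1.000e-01] twist [-0.01 -0.03 -9.2 ]
```

```bash
python3 -m jog '{"translation":[[0,14,0],[-1,45,0],[-2,90,0],[-4,137,0],[-5,185,0],[-6,233,0],[-7,281,0],[-9,329,0],[-10,377,0],[-11,420,0],[-12,450,0],[-13,466,0]],"twist":[[0,0,-0.3],[0,0,-0.9],[0,0,-1.8],[0,0,-2.7],[0,0,-3.6],[0,0,-4.5],[0,0,-5.4],[0,0,-6.3],[0,0,-7.2],[0,0,-8.1],[0,0,-8.8],[0,0,-9.2]],"fingers":[50,50,50,50,50,50,50,50,50,50,50,50]}' >/dev/null; python3 -m jog '{"translation":[[0,7,0],[0,10,0],[0,10,0],[0,10,0],[0,10,0],[0,10,0]],"twist":[[0,0,0],[0,0,0],[0,0,0],[0,0,0],[0,0,0],[0,0,0]],"fingers":[50,50,50,50,50,50]}'; python3 go.py 624.2 -207.2 190 11.6
```

```text
time: 28.4
tool_pos: [0.6256, -0.2056, 0.2599]
orientation: [3.142, -0.0, 0.204]
force: [-0.8, -1.0, -0.8]
grip_width: 0.0585
pos [ 625.6 -205.6  259.9] rpy [ 1.800e+02 -1.000e-02  1.168e+01] w 58.5 F [-0.8 -1.  -0.8] t 28.4
translation [-1.7  1.2 69.9] twist [ 0.   -0.01  0.08]
```

Contact is expected at TCP z ≈ 185.4.

```bash
python3 -m jog '{"translation":[[-0.8,0.6,4],[-1.7,1.2,14],[-1.7,1.2,28],[-1.7,1.2,42],[-1.7,1.2,54],[-1.7,1.2,61],[-1.7,1.2,65],[-1.7,1.2,66],[-1.7,1.2,66],[-1.7,1.2,66],[-1.7,1.2,66],[-1.7,1.2,66]],"twist":[[0,0,0],[0,0,0.1],[0,0,0.1],[0,0,0.1],[0,0,0.1],[0,0,0.1],[0,0,0.1],[0,0,0.1],[0,0,0.1],[0,0,0.1],[0,0,0.1],[0,0,0.1]],"fingers":[50,50,50,50,50,50,50,50,50,50,50,50]}'; python3 go.py 624.2 -207.2 187 11.6
```

```text
time: 29.6
tool_pos: [0.6243, -0.2081, 0.1942]
orientation: [3.141, -0.001, 0.201]
force: [-0.8, 0.4, -1.8]
grip_width: 0.0585
pos [ 624.3 -208.1  194.2] rpy [ 1.7998e+02 -4.0000e-02  1.1510e+01] w 58.5 F [-0.8  0.4 -1.8] t 29.6
translation [ 0.1 -0.9  7.2] twist [ 0.02 -0.04 -0.09]
```

```bash
python3 -m jog '{"translation":[[0,-0.8,1],[0,-0.8,3],[0,-0.8,5],[0,-0.8,6.5],[0,-0.8,7],[0,-0.8,7],[0,-0.8,7],[0,-0.8,7]],"twist":[[0,0,-0.1],[0,0,-0.1],[0,0,-0.1],[0,0,-0.1],[0,0,-0.1],[0,0,-0.1],[0,0,-0.1],[0,0,-0.1]],"fingers":[50,50,50,50,50,50,50,50]}'; python3 go.py 624.2 -207.2 186 11.6
```

```text
time: 30.4
tool_pos: [0.624, -0.2073, 0.1869]
orientation: [3.141, -0.0, 0.203]
force: [-0.8, -0.0, -0.9]
grip_width: 0.0581
pos [ 624.  -207.3  186.9] rpy [ 1.7999e+02 -1.0000e-02  1.1600e+01] w 58.1 F [-0.8 -0.  -0.9] t 30.4
translation [ 0.2 -0.1  0.9] twist [ 0.01 -0.01  0.  ]
```

```bash
python3 -m jog '{"translation":[[0.2,0,0.3],[0.2,0,0.6],[0.2,0,0.8],[0.2,0,0.8]],"twist":[[0,0,0],[0,0,0],[0,0,0],[0,0,0]],"fingers":[50,50,50,50]}'|grep -E "force|pos"; for i in 1 2 3; do python3 -m jog '{"translation":[[0,0,0.3],[0,0,0.3],[0,0,0.3]],"twist":[[0,0,0],[0,0,0],[0,0,0]],"fingers":[50,50,50]}'|grep -E "force|pos"; done
```

```text
tool_pos: [0.6241, -0.2072, 0.186]
force: [0.4, 1.1, -1.4]
tool_pos: [0.6241, -0.2072, 0.1857]
force: [0.1, -0.7, -1.5]
tool_pos: [0.6241, -0.2072, 0.1854]
force: [-0.5, 0.8, -1.4]
tool_pos: [0.6241, -0.2072, 0.1853]
force: [-0.4, -0.8, 0.4]
```

Contact at 185.3 mm, as expected. I'll release, retract, then move aside and look.

```bash
python3 -m jog '{"translation":[[0,0,0.1],[0,0,0.1],[0,0,0.1],[0,0,0.1],[0,0,0.1],[0,0,0.1],[0,0,0.1],[0,0,0.1]],"twist":[[0,0,0],[0,0,0],[0,0,0],[0,0,0],[0,0,0],[0,0,0],[0,0,0],[0,0,0]],"fingers":[50,50,70,72,75,80,90,90]}' 40
python3 -m jog '{"translation":[[0,0,-5],[0,0,-15],[0,0,-35],[0,0,-65],[0,0,-90],[0,0,-100],[0,0,-100]],"twist":[[0,0,0],[0,0,0],[0,0,0],[0,0,0],[0,0,0],[0,0,0],[0,0,0]],"fingers":[90,90,90,90,90,90,90]}'
python3 -m jog '{"translation":[[-10,-47,0],[-20,-94,0],[-30,-141,0],[-40,-188,0],[-50,-235,0],[-60,-280,0],[-60,-300,0],[-60,-300,0]],"twist":[[0,0,0],[0,0,0],[0,0,0],[0,0,0],[0,0,0],[0,0,0],[0,0,0],[0,0,0]],"fingers":[90,90,90,60,30,0,0,0]}'
python3 - <<'E'
from edges import *
y=np.radians
for n in('top','scene'):
    cv2.imwrite(f"pics/{n}4.png",cv2.cvtColor(manip.grab_frame(n),cv2.COLOR_RGB2BGR))
    i=cv2.imread(f'pics/{n}0.png'); j=cv2.imread(f'pics/{n}4.png'); b=np.array([-.0013,.0012])*(1 if n=='top' else -1)
    print(n,'tall',face(i,n,np.array([.6263,-.2061])+b,y(11.7),.142)); print(n,'B',face(j,n,np.array([.626,-.206])+b,y(11.7),.218))
a=cv2.resize(cv2.imread('pics/top4.png')[150:230,420:520],None,fx=4,fy=4,interpolation=cv2.INTER_CUBIC)
b=cv2.resize(cv2.imread('pics/scene4.png')[150:270,150:250],None,fx=4,fy=4,interpolation=cv2.INTER_CUBIC)
cv2.imwrite('pics/c4.png',np.hstack([cv2.copyMakeBorder(a,0,160,0,0,0),b]))
E
python3 foot.py pics/scene4.png 2>/dev/null|tail -1;python3 go.py 465 -262 150 11.6
```

```text
time: 32.5
tool_pos: [0.6241, -0.2073, 0.185]
orientation: [3.142, -0.0, 0.202]
force: [-0.1, -0.5, -0.1]
grip_width: 0.0766
time: 33.2
tool_pos: [0.6252, -0.2076, 0.2873]
orientation: [3.139, -0.004, 0.203]
force: [0.3, -0.7, 0.1]
grip_width: 0.0769
time: 34.0
tool_pos: [0.5032, 0.0769, 0.2838]
orientation: [-3.141, 0.002, 0.207]
force: [0.8, 0.9, 0.2]
grip_width: 0.0036
top tall (array([ 624.57, -204.84]), np.float64(11.53), 'w', np.float64(59.1), 'l', np.float64(130.7))
top B (array([ 624.48, -204.59]), np.float64(11.66), 'w', np.float64(59.2), 'l', np.float64(131.0))
scene tall (array([ 627.26, -207.32]), np.float64(11.56), 'w', np.float64(59.8), 'l', np.float64(131.3))
scene B (array([ 627.2 , -207.13]), np.float64(11.63), 'w', np.float64(60.0), 'l', np.float64(131.2))
med -0.012768544224798006
pos [504.4  74.6 283.9] rpy [1.7997e+02 1.0000e-01 1.1670e+01] w -0.2 F [ 0.9 -0.6  0.6] t 34.1
translation [-106.4  321.6  134.3] twist [0.03 0.1  0.07]
```

View pics/c4.png

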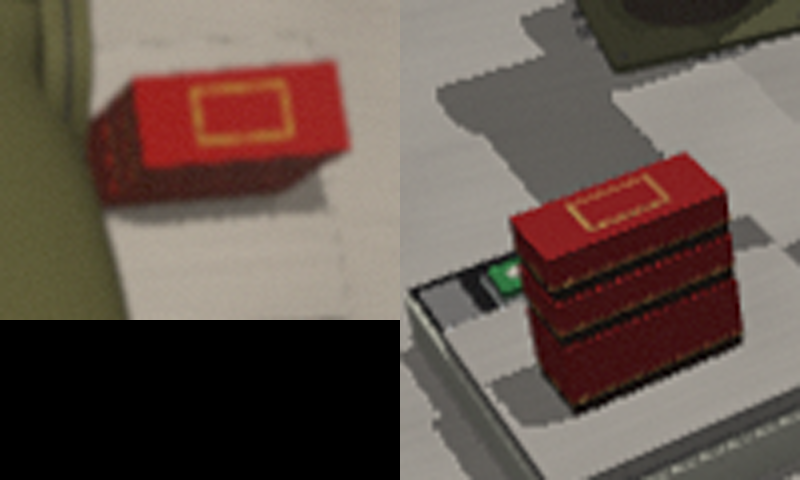

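The column is flush to about 0.3 mm in both views and the foot has not moved. The gripper is now shut, so I'll go to the key.

```bash
python3 -m jog '{"translation":[[-16,45,0],[-32,92,0],[-48,140,0],[-64,188,10],[-80,235,30],[-95,280,60],[-104,310,100],[-106,321,125],[-106,321,134],[-106,321,134],[-106,321,134],[-106,321,134]],"twist":[[0,0,0],[0,0,0],[0,0,0],[0,0,0],[0,0,0],[0,0,0],[0,0,0],[0,0,0],[0,0,0],[0,0,0],[0,0,0],[0,0,0]],"fingers":[0,0,0,0,0,0,0,0,0,0,0,0]}';python3 go.py 465 -261.5 74 11.6
```

```text
time: 35.3
tool_pos: [0.467, -0.2611, 0.1528]
orientation: [3.14, -0.002, 0.204]
force: [-0.0, -0.5, 0.4]
grip_width: 0.0002
pos [ 467.  -261.1  152.8] rpy [ 1.7989e+02 -1.4000e-01  1.1670e+01] w 0.2 F [-0.  -0.5  0.4] t 35.3
translation [-2.2 -0.2 78.8] twist [ 0.11 -0.14  0.07]
```

```bash
python3 -m jog '{"translation":[[-1,0,10],[-1.5,0,30],[-1.5,0,50],[-1.5,0,65],[-1.5,0,72],[-1.5,0,74],[-1.5,0,74],[-1.5,0,74],[-1.5,0,74]],"twist":[[0,0,0],[0,0,0],[0,0,0],[0,0,0],[0,0,0],[0,0,0],[0,0,0],[0,0,0],[0,0,0]],"fingers":[0,0,0,0,0,0,0,0,0]}';python3 go.py 465 -261.5 69 11.6
```

```text
time: 36.2
tool_pos: [0.4649, -0.2618, 0.0778]
orientation: [3.14, -0.001, 0.203]
force: [-0.0, -0.3, -0.1]
grip_width: 0.0002
pos [ 464.9 -261.8   77.8] rpy [ 1.7994e+02 -7.0000e-02  1.1610e+01] w 0.2 F [-0.  -0.3 -0.1] t 36.2
translation [ 0.1 -0.3  8.8] twist [ 0.06 -0.07  0.01]
```

```bash
python3 -m jog '{"translation":[[0,0,3],[0,0,6],[0,0,8],[0,0,9],[0,0,9],[0,0,9]],"twist":[[0,0,0],[0,0,0],[0,0,0],[0,0,0],[0,0,0],[0,0,0]],"fingers":[0,0,0,0,0,0]}'|grep -E "force|pos"; for i in 1 2 3 4; do python3 -m jog '{"translation":[[0,0,0.5],[0,0,1],[0,0,1]],"twist":[[0,0,0],[0,0,0],[0,0,0]],"fingers":[0,0,0]}'|grep -E "force|pos"; done
```

```text
tool_pos: [0.4642, -0.2615, 0.0679]
force: [-0.0, -0.3, -0.6]
tool_pos: [0.4642, -0.2615, 0.067]
force: [-0.1, -0.3, 0.5]
tool_pos: [0.4642, -0.2615, 0.0659]
force: [-0.0, -0.1, -0.4]
tool_pos: [0.4642, -0.2615, 0.0649]
force: [-1.3, -0.6, 1.0]
tool_pos: [0.4642, -0.2615, 0.0639]
force: [0.6, 0.5, 1.5]
```

```bash
for i in 1 2 3 ; do python3 -m jog '{"translation":[[0,0,0.5],[0,0,1],[0,0,1]],"twist":[[0,0,0],[0,0,0],[0,0,0]],"fingers":[0,0,0]}'|grep -E "force|pos"; done
```

```text
tool_pos: [0.4642, -0.2615, 0.0629]
force: [-0.3, 0.6, -0.0]
tool_pos: [0.4642, -0.2615, 0.0619]
force: [0.0, -0.7, 0.6]
tool_pos: [0.4642, -0.2615, 0.0609]
force: [0.2, 0.8, -0.1]
```

```bash
python3 - <<'E'
from h import *
i=cv2.cvtColor(manip.grab_frame('scene'),cv2.COLOR_RGB2BGR); j=cv2.cvtColor(manip.grab_frame('top'),cv2.COLOR_RGB2BGR)
cv2.imwrite('pics/s5.png',np.hstack([cv2.resize(i[150:270,130:230],None,fx=4,fy=4,interpolation=cv2.INTER_CUBIC),cv2.resize(j[170:290,420:520],None,fx=4,fy=4,interpolation=cv2.INTER_CUBIC)]))
print(manip.state()['joint_torque'].round(2))
E
```

```text
[ -0.   -43.42  21.63   0.    -0.     0.  ]
```

View pics/s5.png

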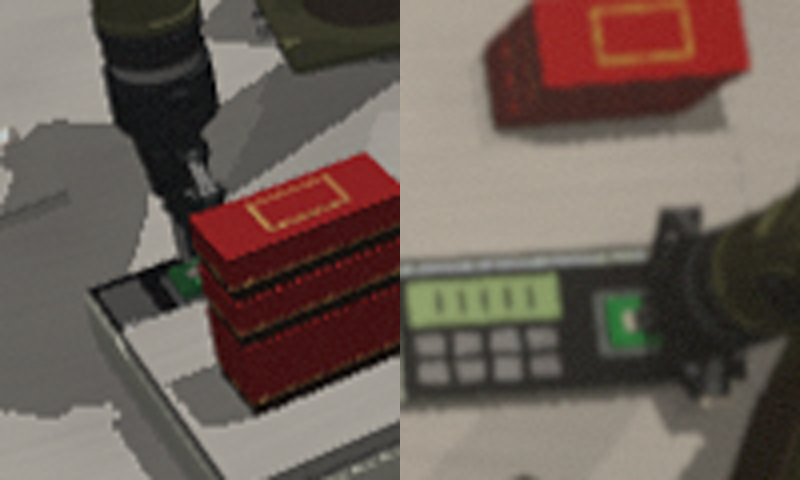

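```bash
for i in 1 2 3 4; do python3 -m jog '{"translation":[[0,0,0.5],[0,0,1],[0,0,1]],"twist":[[0,0,0],[0,0,0],[0,0,0]],"fingers":[0,0,0]}'|grep -E "force|pos"; done
```

```text
tool_pos: [0.4642, -0.2615, 0.0599]
force: [-0.4, 0.3, -0.1]
tool_pos: [0.4642, -0.2615, 0.0589]
force: [-0.7, -0.3, -0.5]
tool_pos: [0.4642, -0.2615, 0.0579]
force: [0.3, 0.1, -0.5]
tool_pos: [0.4642, -0.2615, 0.0569]
force: [-0.2, -0.4, -0.6]
```

```bash
python3 - <<'E'
from h import *
s=manip.state();p=s['tool_pos'];print(p,s['grip_width'])
for n,o in(('scene',(130,150)),('top',(420,170))):
    q=[list(p),[p[0],p[1],p[2]+.04],[.4646,-.2615,.069]]
    print(n,((proj(n,q)-o)*4).round().tolist())
    k=box(np.array([.4663,-.2607])+np.array([-.0013,.0012])*(1 if n=='top' else -1),np.radians(10.5),.069,sx=.017,sy=.021)
    print('key',((proj(n,k)-o)*4).round().tolist())
E
```

```text
[ 0.46419862 -0.26145645  0.05690627] 1.5234382853654519e-05
scene [[201.0, 280.0], [192.0, 238.0], [198.0, 268.0]]
key [[233.0, 271.0], [181.0, 291.0], [164.0, 269.0], [215.0, 250.0]]
top [[233.0, 324.0], [252.0, 317.0], [239.0, 322.0]]
key [[203.0, 298.0], [263.0, 294.0], [270.0, 343.0], [209.0, 347.0]]
```

```bash
python3 - <<'E'
from h import *
i=cv2.cvtColor(manip.grab_frame('scene'),cv2.COLOR_RGB2BGR)
o=cv2.imread('pics/scene4.png')
f=lambda x:cv2.resize(x[190:240,150:200],None,fx=8,fy=8,interpolation=cv2.INTER_CUBIC)
cv2.imwrite('pics/s6.png',np.hstack([f(o),f(i)]))
E
```

```text
(no output)
```

View pics/s6.png

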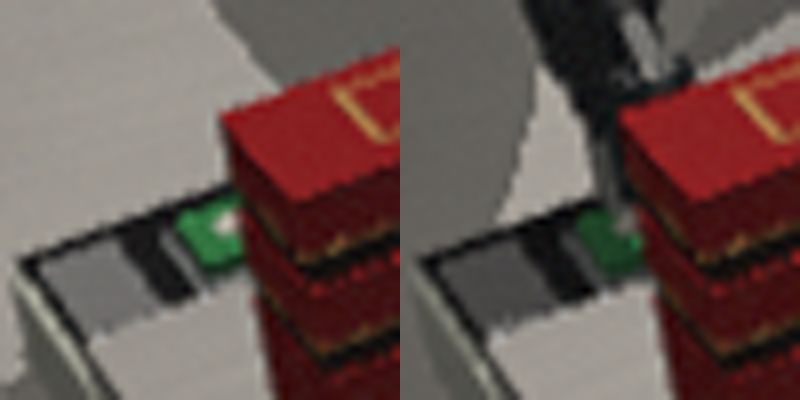

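The fingertip is over the key but the key is still up, so the finger ends sit above the nominal TCP. I'll continue down in 1 mm steps, watching the force.

```bash
for i in 1 2 3 4; do python3 -m jog '{"translation":[[0,0,0.5],[0,0,1],[0,0,1]],"twist":[[0,0,0],[0,0,0],[0,0,0]],"fingers":[0,0,0]}'|grep -E "force|pos|width"; done
```

```text
tool_pos: [0.4642, -0.2615, 0.0559]
force: [0.4, -0.1, -0.0]
grip_width: -0.0
tool_pos: [0.4642, -0.2615, 0.0549]
force: [-0.1, 1.0, 0.3]
grip_width: -0.0004
tool_pos: [0.4642, -0.2614, 0.0539]
force: [-0.8, 0.6, 0.1]
grip_width: 0.0003
tool_pos: [0.4642, -0.2615, 0.0529]
force: [-0.3, -0.4, 0.7]
grip_width: -0.0002
```

```bash
python3 - <<'E'
from h import *
i=cv2.cvtColor(manip.grab_frame('scene'),cv2.COLOR_RGB2BGR)
j=cv2.cvtColor(manip.grab_frame('top'),cv2.COLOR_RGB2BGR)
f=lambda x,r,c:cv2.resize(x[r:r+50,c:c+50],None,fx=8,fy=8,interpolation=cv2.INTER_CUBIC)
g=np.hstack([f(i,190,150),f(j,220,455)]); g=np.clip(g.astype(float)*1.8,0,255).astype(np.uint8)
cv2.imwrite('pics/s7.png',g); s=manip.state(); print(s['tool_pos'],s['force'],s['q'],s['joint_torque'].round(1))
E
```

```text
[ 0.46424728 -0.26148499  0.0529613 ] [-0.5496366  -0.50156779 -0.88413485] [-5.12976951e-01  3.87577185e-01 -3.85443521e-01  7.97828968e-01
  3.36388038e-05  8.55269792e-01] [  0.  -43.6  21.3   0.   -0.   -0. ]
```

View pics/s7.png

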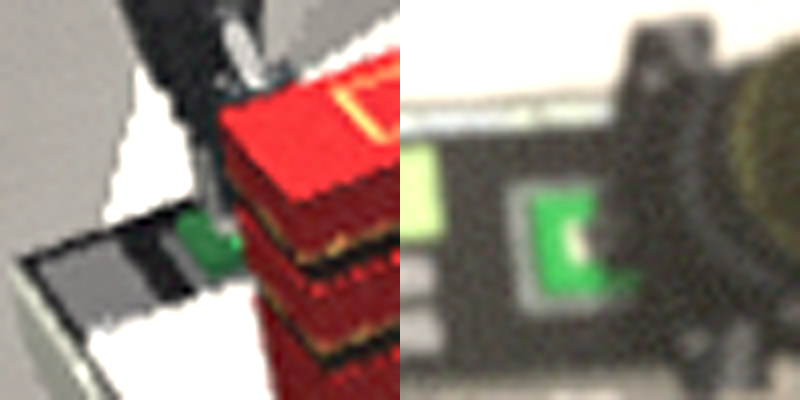

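```bash
for i in 1 2 3 4; do python3 -m jog '{"translation":[[0,0,0.5],[0,0,1],[0,0,1]],"twist":[[0,0,0],[0,0,0],[0,0,0]],"fingers":[0,0,0]}'|grep -E "force|pos"; done
```

```text
tool_pos: [0.4642, -0.2615, 0.0519]
force: [0.1, 0.6, -0.2]
tool_pos: [0.4642, -0.2615, 0.0509]
force: [-0.8, -1.0, -0.0]
tool_pos: [0.4642, -0.2615, 0.0499]
force: [0.3, 0.6, -0.6]
tool_pos: [0.4642, -0.2615, 0.0489]
force: [-0.4, -0.2, -0.2]
```

Triangulating the visible tip puts the real finger end roughly 17–20 mm behind the reported TCP, so contact should be about here. I'll continue in 1 mm steps.

```bash
for i in 1 2 3 4; do python3 -m jog '{"translation":[[0,0,0.5],[0,0,1],[0,0,1]],"twist":[[0,0,0],[0,0,0],[0,0,0]],"fingers":[0,0,0]}'|grep -E "force|pos|time"; done
python3 - <<'E'
from h import *
i=cv2.cvtColor(manip.grab_frame('scene'),cv2.COLOR_RGB2BGR)
j=cv2.cvtColor(manip.grab_frame('top'),cv2.COLOR_RGB2BGR)
f=lambda x,r,c:cv2.resize(x[r:r+50,c:c+50],None,fx=8,fy=8,interpolation=cv2.INTER_CUBIC)
g=np.hstack([f(i,190,150),f(j,220,455)]); g=np.clip(g.astype(float)*1.8,0,255).astype(np.uint8)
cv2.imwrite('pics/s8.png',g)
E
```

```text
time: 43.05
tool_pos: [0.4642, -0.2615, 0.0479]
force: [-0.6, -0.6, 0.1]
time: 43.35
tool_pos: [0.4642, -0.2615, 0.0469]
force: [0.4, -0.1, 0.3]
time: 43.65
tool_pos: [0.4643, -0.2615, 0.046]
force: [-0.5, -0.9, 0.7]
time: 43.95
tool_pos: [0.4643, -0.2615, 0.045]
force: [-0.5, 0.9, 1.2]
```

View pics/s8.png

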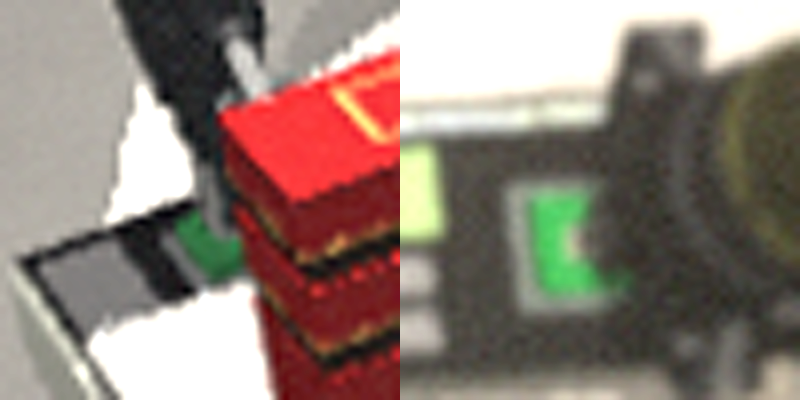

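```bash
for i in 1 2 3 4; do python3 -m jog '{"translation":[[0,0,0.5],[0,0,1],[0,0,1]],"twist":[[0,0,0],[0,0,0],[0,0,0]],"fingers":[0,0,0]}'|grep -E "force|pos"; done
```

```text
tool_pos: [0.4643, -0.2615, 0.044]
force: [0.5, 0.5, 3.0]
tool_pos: [0.4643, -0.2615, 0.043]
force: [-1.0, 1.0, 3.4]
tool_pos: [0.4643, -0.2615, 0.042]
force: [-0.4, -0.2, 4.0]
tool_pos: [0.4643, -0.2616, 0.0415]
force: [-2.2, 1.8, 7.8]
```

The spring ramp ran from about 46.5 to 41.5 mm (5 mm of travel) and then went stiff. I'll push slightly more, then come up.

```bash
python3 -m jog '{"translation":[[0,0,0.6],[0,0,0.6],[0,0,0.6],[0,0,0.6]],"twist":[[0,0,0],[0,0,0],[0,0,0],[0,0,0]],"fingers":[0,0,0,0]}'|grep -E "force|pos"; python3 -m jog '{"translation":[[0,0,-3],[0,0,-8],[0,0,-15],[0,0,-30],[0,0,-60],[0,0,-100],[0,0,-140],[0,0,-170],[0,0,-190],[0,0,-200],[0,0,-200]],"twist":[[0,0,0],[0,0,0],[0,0,0],[0,0,0],[0,0,0],[0,0,0],[0,0,0],[0,0,0],[0,0,0],[0,0,0],[0,0,0]],"fingers":[0,0,0,0,0,0,0,0,0,0,0]}'; python3 -m jog '{"translation":[[-10,-47,0],[-20,-94,0],[-20,-141,0],[-20,-188,0],[-20,-235,0],[-20,-280,0],[-20,-320,0],[-20,-320,0],[-20,-320,0]],"twist":[[0,0,0],[0,0,0],[0,0,0],[0,0,0],[0,0,0],[0,0,0],[0,0,0],[0,0,0],[0,0,0]],"fingers":[0,0,0,0,0,0,0,0,0]}'
python3 - <<'E'
from edges import *
y=np.radians
for n in('top','scene'):
    cv2.imwrite(f"pics/{n}9.png",cv2.cvtColor(manip.grab_frame(n),cv2.COLOR_RGB2BGR))
    i=cv2.imread(f'pics/{n}0.png'); j=cv2.imread(f'pics/{n}9.png'); b=np.array([-.0013,.0012])*(1 if n=='top' else -1)
    print(n,'tall',face(i,n,np.array([.6263,-.2061])+b,y(11.7),.142)); print(n,'B',face(j,n,np.array([.626,-.206])+b,y(11.7),.218))
E
python3 foot.py pics/scene9.png 2>/dev/null|tail -1
```

```text
tool_pos: [0.4644, -0.2616, 0.0414]
force: [-3.1, 2.1, 9.7]
time: 46.75
tool_pos: [0.4649, -0.2619, 0.2415]
orientation: [3.14, -0.002, 0.203]
force: [-0.1, 0.0, -0.4]
grip_width: 0.0
time: 47.65
tool_pos: [0.3793, 0.0484, 0.2391]
orientation: [3.141, 0.003, 0.205]
force: [-0.2, 0.3, 0.1]
grip_width: -0.0
top tall (array([ 624.57, -204.84]), np.float64(11.53), 'w', np.float64(59.1), 'l', np.float64(130.7))
top B (array([ 624.58, -204.82]), np.float64(11.45), 'w', np.float64(59.1), 'l', np.float64(130.9))
scene tall (array([ 627.26, -207.32]), np.float64(11.56), 'w', np.float64(59.8), 'l', np.float64(131.3))
scene B (array([ 627.21, -207.09]), np.float64(11.55), 'w', np.float64(60.0), 'l', np.float64(131.3))
med -0.01702484507362101
```

View pics/scene9.png

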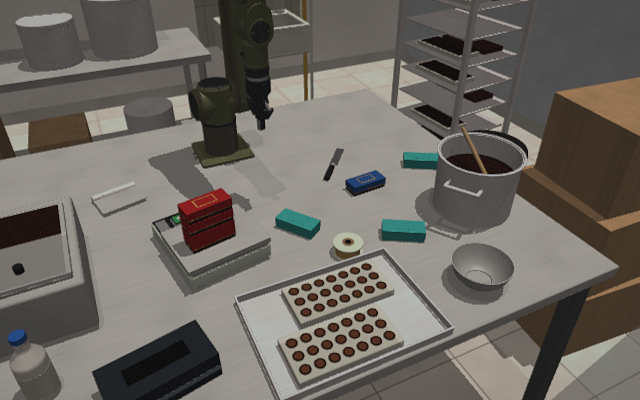

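View pics/top9.png

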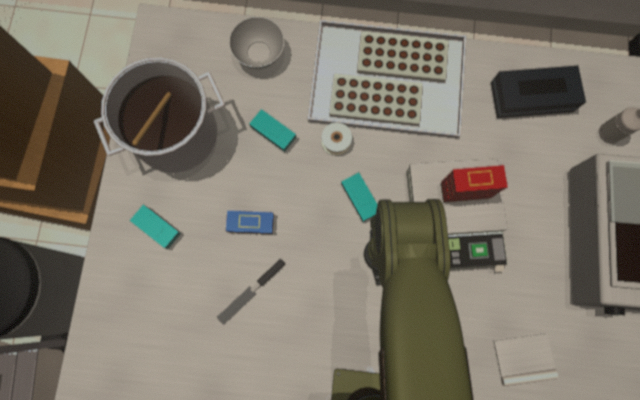

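The three-box column stands at scene (207,220), the key is up and free at top (480,250), and all the bystanders are where they were. Handing in.

```bash
python3 -m jog '{"translation":[[0,0,0],[0,0,0],[0,0,0],[0,0,0]],"twist":[[0,0,0],[0,0,0],[0,0,0],[0,0,0]],"fingers":[0,0,0,0]}'; python3 -c "
from workcell import manip
print(manip.finish_job())"
```

```text
time: 48.15
tool_pos: [0.3804, 0.0474, 0.2404]
orientation: [-3.142, 0.0, 0.201]
force: [0.2, -0.5, 0.8]
grip_width: 0.0003
the job is handed in; nothing more can be done
None
```

Both low red-lidded boxes are stacked on the tall box. With the gripper clear of the column, I pressed the green print key fully down and released it. The job was handed in at 48 s of the 70 s allowed.

- **Stack:** The first box landed about 2 mm off, so I regripped it, lifted it slightly and reset it. It then measured within about 0.5 mm of the tall box in both views. That box's yaw read +0.3° in the top view and −0.5° in the scene view. The last pictures put the top box within 0.3 mm and 0.1° of the tall box's original position.
- **Tall box:** Its foot outline moved less than 0.1 px in every check, so it did not shift.
- **Print key:** The spring resisted over about 5 mm and then went stiff, with 9.7 N at the end. Afterwards the key looked up again in the picture.
- **Bystanders:** By eye, the blue box, turquoise boxes, knife and spool are where they were; I did not measure them.

Two things disagreed. The cameras differ by a constant 2–3 mm, so I compared positions within each view. The shut fingers met the key about 22 mm lower by the reported TCP height than the stated geometry implies, so I found the contact by force.

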